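# Seat the lamp-check disc

## Robot

A 6-joint arm with a two-finger parallel gripper is mounted at the origin on the work surface. World frame = base frame: x ahead of the robot, y to its left, z up, the work surface at z = 0. Lengths are in m, angles in rad, forces in N, time in s.
With the tool pointing down it reaches from about 0.3 to 0.875 m from the base axis. Payload 6.4 kg.
Tool frame: the origin (TCP) lies midway between the tips of the shut fingers; the grasp point (between the pads) lies 19 mm behind it (r.grasp_offset is the y of the grasp point in the tool frame, in m); y points along the fingers, z is the direction in which the jaws open and shut, and the axes are right-handed (so a half turn about y gives the same grasp; the last joint's range is limited). The gripper opens to 85 mm and grips with 20 to 120 N. Pads are 22 mm wide; open, the fingers measure 114 mm over their backs; the gripper's body (76 mm by 85 mm) begins 54 mm behind the grasp point. The pads swing forward as they close: fully open they stand 13 mm farther back than shut.
Start: joints at [-1.55, 0.181, 1.607, -0, 1.354, -0.206], TCP at [0.129, -0.56, 0.231] pointing down, gripper open.
Joint ranges: [-2.99, 2.99], [-0.89, 2.07], [0.3, 2.58], [-1.14, 4.28], [0, 2.63], [-3.12, 3.12]. Speed limits (rad/s): [2.57, 2.57, 3.01, 3.14, 3.14, 3.14].

## Interface

Orientations are given as a rotation vector (axis times angle).
In Python, from cell import r gives the robot as it stands.
- The arm moves only by the tool apply_moves, never from a script. Its argument "rows" is a list of rows, each a list of 3 entries, a list of its own where there are three numbers: the shift along the tool's x, y, z in m, then the turn, a rotation vector about the tool's x, y, z in degrees, then the opening, from 0 (shut) to 1 (fully open). In form: [[[x, y, z], [ax, ay, az], fingers], ...]. A call has 1 to 20 rows; each row is the pose to reach, as a shift and turn from the pose commanded when the call began, along the tool's axes at that moment; what a row does not reach only later rows make up. A row lasts 1/10 s, in which the tool goes at most 50 mm and 8.59 degrees, less where a joint would pass 70% of its speed; a pose out of reach is approached as far as the arm can. A call with a gripper value outside its range is refused whole. The fingers move at their own pace and stop on an object; "force" is the grip in N (left out, the last holds). Time passes only in rows, so rows that repeat a pose let the fingers close. It gives the time, the measured TCP pose, the force and the opening at its end, in the units of the state.
- r.get_obs(): the state, without advancing time (a new reading comes with each control period).
- r.get_image(name): name is "side" or "top" or "wrist"; returns the picture (420x560x3 uint8, red, green, blue); there is no depth.
- r.camera_model(name): a dict with "fov_y" (degrees; the focal length in pixels is half the picture's height over the tangent of half this angle, whatever the lens; pixels are square), "cx", "cy" (the principal point, pixels), "pose" (4x4, takes a point from camera to world coordinates); the wrist camera has in their place "hand_eye" (4x4, takes a point from camera to tool coordinates, whose origin is the TCP and whose axes are the tool frame's). Camera axes: x right, y down, z forward; pixel columns grow to the right and rows downward; lengths in m; the calibration is good to about 2 mm. A picture is of the moment at which its call begins: read the wrist's pose just before it. camera_model takes no time and is no camera call.
- r.close_job(): hands the job in, once; it reports no verdict.
The state is a dict: "clock": time; "q": joint angles; "joint_vel": joint speeds; "joint_torque": joint torques, N m; "eef_pos": TCP position; "orientation": TCP orientation; "force": force on the tool from outside, world axes, zero at the start; "torque": the same for the moment, N m; "width": opening from 0.0 (shut) to 1.0 (fully open).
Only numpy, scipy, OpenCV 4.12 (cv2) and the standard library are available. Lean on these libraries where they do the work, as an engineer would, in place of code of your own. Each camera call takes 0.05 s, during which the arm holds its last target.

## Task

Without picking it up, nudge the loose steel disc with the white face along the aluminium slab into the lane until it drops into the round pocket at the end, pushing lightly, with no more than about 8 N. Press it straight down until it is fully home and bed it there with a steady 12 N or so for a second, then slide the keeper bar all the way over it by its black knob. Never press harder than about 20 N on the disc or the keeper, and leave the other small things beside the station where they are.

Things in the scene. Friction and masses are not known exactly. Their poses are not given: they have to be found in the camera images.
- base: black fixed base plate, 250 x 235 x 8 mm, on the bench. Origin on the bench under the nominal pocket centre; x runs along the lane, away from the robot; z up. It spans x -190..+60, y -105..+130 mm. The aluminium slab on it (top 17 mm above the bench) is clamped anywhere within +-12 mm along x of its nominal place; this is not measured: find the lane's end by feel.
- pocket_nominal (a point): nominal centre of the 48 mm wide pocket, on the slab's top face, axes as base. Real pocket: x -12..+12 mm, y 0 from here; floor (seat) 4 mm down at first. Pushed to the end wall, the disc is over the pocket within 2 mm, drops in and stops the pusher firmly. From 9 to 2 mm short it tips nose-down (about 0.1 rad) and may drag with 3 to 6 N: not yet in, nudge on.
- apron_nominal (a point): nominal point on the slab's flat open part, 110 mm before the pocket on the lane's centre line, axes as base (the real slab is up to 12 mm off along x). The slab is 120 mm wide (60 to each side), without a rim, and runs from 165 mm before the pocket centre to 40 mm beyond it.
- funnel_nominal (a point): nominal middle of the funnel's mouth, on the slab's top face, 56 mm before the pocket centre, axes as base (up to 12 mm off along x). Steel fences 5 mm high, 6 mm thick: 73 mm apart here, narrowing evenly to 47.6 mm at 20 mm before the pocket centre, then parallel to the end wall.
- endwall_nominal (a point): nominal foot of the end wall's face, 23.6 mm beyond the pocket centre, on the slab's top face (up to 12 mm off along x). The wall is 5 mm high, rigid, and square to the lane; axes as base.
- keeper_track (a point): top middle between the keeper's two guide rails, 32 mm above the bench, axes as base. Rails are 8 mm wide, 50 mm long (25 mm to either side of here along y), 34 mm apart clear, tops 32 mm above the bench.
- disc: loose steel disc, 44 mm diameter, 12 mm thick, 110 to 175 g, white face on top; origin in the centre of its underside. It starts flat on the slab's open part (origin 17 mm above the bench). Dropped in the pocket its underside is 13 mm above the bench; pressed home 10 mm (its top then 5 mm above the slab). Do not pick it up. The smaller disc and the ring are not wanted.
- seat (a joint): the floor of the pocket, a stiffly sliding steel plate: 0 = up (4 mm below the slab's top), 0.003 m = fully down on a rigid stop. It yields at about 5 N of downward force and stays where it is left.
- keeper (a joint): travel of the keeper in m: 0 = open, 0.045 = fully closed on its rigid stop, its bar over the disc. It slides along -y of the base against about 3 N of friction and stays where it is left. The bar's underside is 23.5 mm above the bench: it passes over a disc that is pressed home, and runs into one that is not.
- knob_top (a point): top centre of the keeper's black upright knob, 16 mm diameter, 30 mm tall, top 58.5 mm above the bench, axes as base; at base y +85 mm open, +40 mm closed. Push it towards -y of the base. It stands on a steel bar 30 mm wide, 5 mm thick, top 28.5 mm above the bench, reaching 51 mm from the knob's axis towards the lane and 11 mm the other way.
- spare: bystander, leave alone: smaller plain steel disc, 28 mm diameter, 10 mm thick, on the black base beside the slab; origin at its underside
- collar: bystander, leave alone: steel ring, 26 mm outside, 10 mm thick, on the black base beside the slab; origin at its underside
- petri: bystander, leave alone: shallow round glass dish, 60 mm wide, 14 mm tall; origin at its underside
- amber: bystander, leave alone: amber bottle, 76 mm wide, 160 mm tall; origin at its underside
- spatula: bystander, leave alone: spatula, 170 mm long, lying flat; origin at its underside
- vial: bystander, leave alone: small glass vial, 26 mm wide, 50 mm tall; origin at its underside
There are look-alikes about, which are no part of the job. What is shaped like the disc but green is not meant.

How it is judged:
On the way, in this order (a step that is already met when the one before it is completed fails the run):
1. the disc has dropped flat into the pocket, the seat still up (horizontal distance between disc and pocket_nominal below 0.017 m and angle between disc's own z axis and vertical below 0.08 rad and height (world z) of disc between 0.009 and 0.0145 m), for 0.1 s.
2. the disc is pressed fully home and bedded with 8 to 20 N (horizontal distance between disc and pocket_nominal below 0.017 m and angle between disc's own z axis and vertical below 0.08 rad and contact force between the fingers and disc between 8 and 20 N and value of joint seat above 0.0022 m and height (world z) of disc below 0.0115 m), for 0.4 s.
At the end, for the whole second after the job is handed in: The disc lies flat (within 0.08 rad) and at rest in the pocket, pressed home (seat down more than 2.2 of 3 mm, underside 9 to 11.5 mm above the bench, within 17 mm of the nominal pocket centre), and the keeper is closed over it (more than 41 of 45 mm) (horizontal distance between disc and pocket_nominal below 0.017 m and angle between disc's own z axis and vertical below 0.08 rad and value of joint seat above 0.0022 m and height (world z) of disc between 0.009 and 0.0115 m and value of joint keeper above 0.041 m and linear speed of disc below 0.01 m/s); the robot touches nothing.
It fails at once if the disc is lifted off the slab (underside more than 12 mm above the slab's top) (height (world z) of disc above 0.029 m).
It fails at once if the disc is pushed with more than 12 N before it is pressed home (contact force between the fingers and disc above 12 N and value of joint seat below 0.002 m).
It fails at once if the disc is pushed or pressed with more than 25 N (contact force between the fingers and disc above 25 N).
It fails at once if the keeper is pushed with more than 25 N (contact force between the fingers and keeper above 25 N).
It fails at once if another thing on the bench is shifted by more than 15 mm (distance of any of spare, collar, petri, amber, spatula, vial from where it was at the start of the episode above 0.015 m).
It also fails if it takes over 67 s, if anything falls off the work surface, if the arm or the gripper's body presses on something with over 40 N, if the wrist force passes 120 N, or if a joint passes its speed limit or range.

## Working session

There is one attempt and no reset: what is moved stays moved. The work goes in short steps, Python scripts to look and compute and a tool call to move; the robot and the scene stay as the last step left them, time stands still between calls to the robot, and variables do not carry over. Pictures are saved under pics/ and viewed, and the job is handed in when it is done.

Besides the shell and the picture viewer there is one more tool, called after "Emit:" by a JSON object that holds its "op" and its "data". apply_moves: Moves the arm, as the interface text tells. Its arguments: {"type":"object","properties":{"rows":{"type":"array","items":{"type":"array"}},"force":{"type":"number"}},"required":["rows"]}

```bash
ls; mkdir -p pics
python3 - <<'E'
from cell import r
import cv2,numpy as np
print(r.get_obs()); print(r.grasp_offset)
for n in ("side","top","wrist"):
    print(n,r.camera_model(n)); cv2.imwrite(f"pics/{n}0.png",r.get_image(n)[:,:,::-1])
E
```

```text
pics
{'clock': 0.0, 'q': array([-1.55031074e+00,  1.81563387e-01,  1.60799681e+00,  1.36384193e-05,
        1.35382377e+00, -2.06298146e-01]), 'joint_vel': array([-3.30664528e-04,  9.00412247e-05, -2.17730922e-04, -8.54841850e-04,
       -2.81504483e-04, -1.24803953e-04]), 'joint_torque': array([-1.48331787e-04, -4.44871724e+01, -3.51332724e+01, -2.94391566e-04,
        9.18369245e-03, -1.20132111e-05]), 'eef_pos': array([ 0.12929645, -0.5597045 ,  0.23037701]), 'orientation': array([-0.23910293,  2.10317594, -2.09940648]), 'force': array([-0.03690138,  0.27230796,  0.13040958]), 'torque': array([ 0.0098067 ,  0.0113057 , -0.01173937]), 'width': 1.0002884871110207}
-0.0187
side {'fov_y': 52.354993260301505, 'cx': 273.8090173665687, 'cy': 210.0040144878034, 'pose': array([[-0.98580054, -0.11190602,  0.12519716,  0.38789965],
       [-0.16790108,  0.64554977, -0.74503337,  0.65865184],
       [ 0.00255272, -0.75547504, -0.65517245,  0.6398347 ],
       [ 0.        ,  0.        ,  0.        ,  1.        ]])}
top {'fov_y': 54.884183507989036, 'cx': 282.9881209978167, 'cy': 212.31550420800616, 'pose': array([[ 0.02181494, -0.98399249,  0.17686971,  0.32285148],
       [-0.99974324, -0.02255482, -0.0021736 , -0.01486193],
       [ 0.00612807, -0.17677688, -0.98423187,  1.05101722],
       [ 0.        ,  0.        ,  0.        ,  1.        ]])}
wrist {'fov_y': 65.18279659982889, 'cx': 280.66484949222314, 'cy': 207.00466798384522, 'hand_eye': array([[ 7.57189569e-04,  9.53172788e-01,  3.02425302e-01,
        -7.86320426e-02],
       [-1.90835005e-04, -3.02425246e-01,  9.53173087e-01,
        -1.41958359e-01],
       [ 9.99999695e-01, -7.79446053e-04, -4.70945079e-05,
         1.29860420e-04],
       [ 0.00000000e+00,  0.00000000e+00,  0.00000000e+00,
         1.00000000e+00]])}
```

View pics/side0.png

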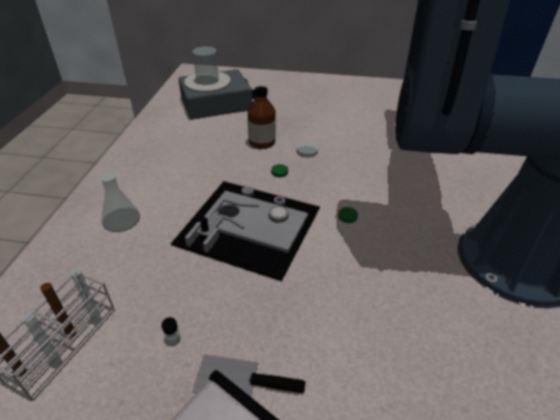

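View pics/top0.png

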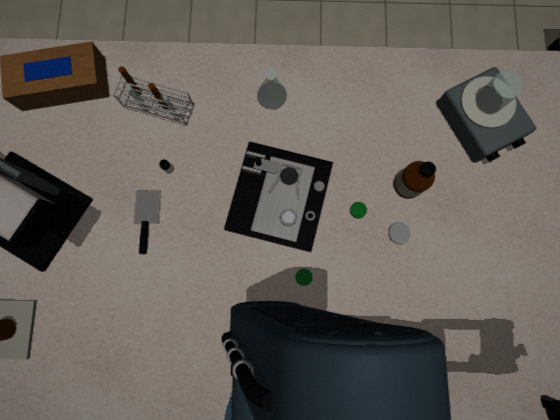

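The top view shows the station around (280,195). The candidates are:
- white-faced disc at (288,217) on the slab
- plain spare at (319,186)
- ring at (310,215)
- green discs at (358,210) and (304,277)
- petri dish at (399,233)

By the description I choose (288,217), and I'll check it in a close crop.

Run:
```python
import cv2
a=cv2.imread('pics/top0.png')[130:260,210:345]
cv2.imwrite('pics/topc.png',cv2.resize(a,None,fx=4.5,fy=4.5,interpolation=cv2.INTER_CUBIC))
a=cv2.imread('pics/side0.png')[170:285,160:330]
cv2.imwrite('pics/sidec.png',cv2.resize(a,None,fx=4.5,fy=4.5,interpolation=cv2.INTER_CUBIC))
```

```text
(no output)
```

View pics/topc.png

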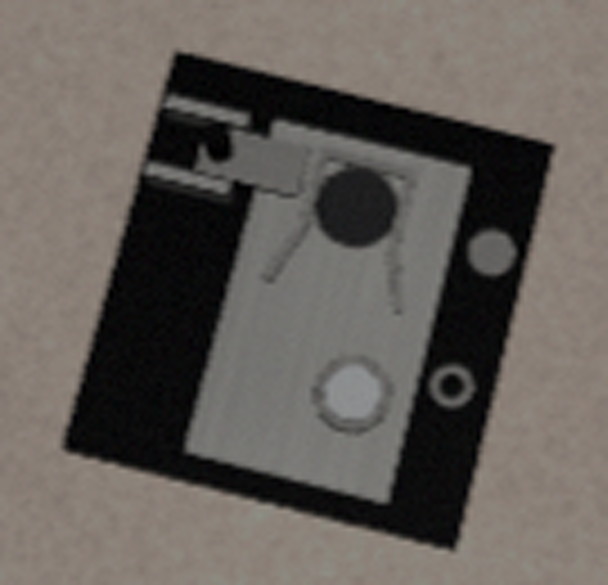

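View pics/sidec.png

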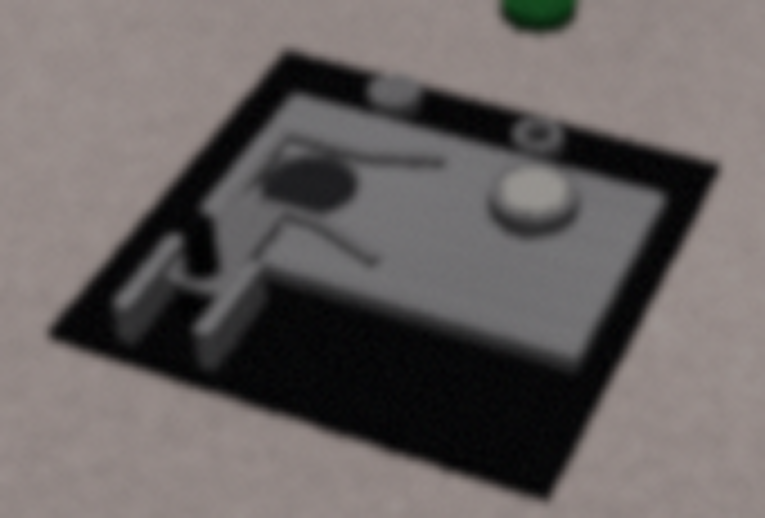

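```bash
cat > h.py <<'E'
import numpy as np, cv2
from cell import r
from scipy.spatial.transform import Rotation as R
from scipy.optimize import least_squares
def cam(n,obs=None):
    m=r.camera_model(n); f=210/np.tan(np.radians(m['fov_y']/2))
    if n=='wrist':
        T=np.eye(4);T[:3,:3]=R.from_rotvec(obs['orientation']).as_matrix();T[:3,3]=obs['eef_pos'];P=T@m['hand_eye']
    else: P=m['pose']
    return f,m['cx'],m['cy'],P
def back(c,u,v,z):
    f,cx,cy,P=c; d=P[:3,:3]@np.array([(u-cx)/f,(v-cy)/f,1]); o=P[:3,3]; return o+d*(z-o[2])/d[2]
def proj(c,p):
    f,cx,cy,P=c; q=(np.asarray(p)-P[:3,3])@P[:3,:3]; return np.stack([cx+f*q[...,0]/q[...,2],cy+f*q[...,1]/q[...,2]],-1)
E
python3 - <<'E'
from h import *
B=np.array([[.06,.13],[.06,-.105],[-.19,-.105],[-.19,.13]])
def fit(P):
    w=lambda p:np.c_[np.cos(p[2])*B[:,0]-np.sin(p[2])*B[:,1]+p[0],np.sin(p[2])*B[:,0]+np.cos(p[2])*B[:,1]+p[1]]
    s=least_squares(lambda p:(w(p)-P).ravel(),[.5,0,0]); return s.x,np.abs(s.fun).max()
top=np.array([(178,52),(553,146),(456,549),(66,449)])/4.5+[210,130]
side=np.array([(50,333),(287,52),(718,165),(548,498)])/4.5+[160,170]
ct,cs=cam('top'),cam('side')
T=np.array([back(ct,*p,.008)[:2] for p in top]);S=np.array([back(cs,*p,.008)[:2] for p in side])
for P in(T,S,(T+S)/2):print(fit(P))
p=fit((T+S)/2)[0]
def tob(w):c,s=np.cos(p[2]),np.sin(p[2]);d=w[:2]-p[:2];return np.array([c*d[0]+s*d[1],-s*d[0]+c*d[1]])
for n,c,u,o,k in(('top',ct,[(352,392),(357,207),(492,252),(452,386),(218,140)],(210,130),0),('side',cs,[(536,190),(310,184),(395,90),(538,134),(202,222)],(160,170),0)):
  for (a,b),z,nm in zip(u,(.029,.013,.018,.018,.0585),('disc','pocket','spare','collar','knob')):
    w=back(c,a/4.5+o[0],b/4.5+o[1],z);print(n,nm,w.round(4),tob(w).round(4))
E
```

```text
(array([ 0.6156322 , -0.03432082, -0.22858852]), np.float64(0.0021868749445590197))
(array([ 0.61398632, -0.02968826, -0.22735989]), np.float64(0.0026562928656161944))
(array([ 0.61480926, -0.03200457, -0.22797465]), np.float64(0.0020625674933138216))
top disc [ 0.4943 -0.0308  0.029 ] [-0.1176 -0.0261]
top pocket [ 0.6076 -0.0318  0.013 ] [-0.0071 -0.0015]
top spare [ 0.5809 -0.1111  0.018 ] [-0.0151 -0.0847]
top collar [ 0.501  -0.0885  0.018 ] [-0.0981 -0.0808]
top knob [0.6324 0.0484 0.0585] [-0.001   0.0823]
side disc [ 0.4921 -0.0307  0.029 ] [-0.1199 -0.0265]
side pocket [ 0.606 -0.034  0.013] [-0.0081 -0.004 ]
side spare [ 0.579  -0.1087  0.018 ] [-0.0176 -0.0828]
side collar [ 0.4998 -0.0859  0.018 ] [-0.0999 -0.0785]
side knob [0.6316 0.0498 0.0585] [-0.0021  0.0835]
```

Crop check: the disc at (288,217) has a white face and a steel rim and lies on the slab, so it is the right one. The two cameras agree within 2–4 mm. The base is at about (0.615, -0.032) with yaw -0.228. Next I work out the approach move.

```bash
cat >> h.py <<'E'
p0=np.array([0.6148,-0.0320,-0.228])
def b2w(x,y,p=None):
    p=p0 if p is None else p;c,s=np.cos(p[2]),np.sin(p[2]);return np.array([p[0]+c*x-s*y,p[1]+s*x+c*y])
def w2b(w,p=None):
    p=p0 if p is None else p;c,s=np.cos(p[2]),np.sin(p[2]);d=np.asarray(w)[:2]-p[:2];return np.array([c*d[0]+s*d[1],-s*d[0]+c*d[1]])
def goal(x,y,z,yaw=0,obs=None):
    # tool: x along base x rotated by yaw, y down, z = x cross y
    o=obs or r.get_obs();M=R.from_rotvec(o['orientation']).as_matrix()
    a=p0[2]+yaw;X=np.array([np.cos(a),np.sin(a),0]);Y=np.array([0,0,-1.]);G=np.c_[X,Y,np.cross(X,Y)]
    t=np.r_[b2w(x,y),z]
    return (M.T@(t-o['eef_pos'])).round(4),np.degrees(R.from_matrix(M.T@G).as_rotvec()).round(2)
def st():
    o=r.get_obs();M=R.from_rotvec(o['orientation']).as_matrix();f=o['force'];c,s=np.cos(p0[2]),np.sin(p0[2])
    print('t',round(o['clock'],2),'base',(w2b(o['eef_pos'])*1e3).round(2),'z',round(o['eef_pos'][2]*1e3,2),'F base',np.round([c*f[0]+s*f[1],-s*f[0]+c*f[1],f[2]],2),'w',round(o['width'],3));return o,M
E
python3 - <<'E'
from h import *
o,M=st();print(M.round(3));print(goal(-.16,-.03,.15))
E
```

```text
t 0.15 base [-353.62 -623.92] z 230.61 F base [ 0.22 -0.63 -0.53] w 0.996
[[-0.974 -0.     0.225]
 [-0.225  0.001 -0.974]
 [-0.    -1.    -0.001]]
(array([-0.4348,  0.0813, -0.4484]), array([ 0.0000e+00, -1.5394e+02, -1.1000e-01]))
```

Emit:
{"op": "apply_moves", "data": {"rows": [[[-0.435,0.08,-0.448],[0,-154,0],0.28],[[-0.435,0.08,-0.448],[0,-154,0],0.28],[[-0.435,0.08,-0.448],[0,-154,0],0.28],[[-0.435,0.08,-0.448],[0,-154,0],0.28],[[-0.435,0.08,-0.448],[0,-154,0],0.28],[[-0.435,0.08,-0.448],[0,-154,0],0.28],[[-0.435,0.08,-0.448],[0,-154,0],0.28],[[-0.435,0.08,-0.448],[0,-154,0],0.28],[[-0.435,0.08,-0.448],[0,-154,0],0.28],[[-0.435,0.08,-0.448],[0,-154,0],0.28],[[-0.435,0.08,-0.448],[0,-154,0],0.28],[[-0.435,0.08,-0.448],[0,-154,0],0.28],[[-0.435,0.08,-0.448],[0,-154,0],0.28],[[-0.435,0.08,-0.448],[0,-154,0],0.28],[[-0.435,0.08,-0.448],[0,-154,0],0.28],[[-0.435,0.08,-0.448],[0,-154,0],0.28],[[-0.435,0.08,-0.448],[0,-154,0],0.28],[[-0.435,0.08,-0.448],[0,-154,0],0.28],[[-0.435,0.08,-0.448],[0,-154,0],0.28],[[-0.435,0.08,-0.448],[0,-154,0],0.28]], "force": 40}}

```text
clock: 2.15
eef_pos: [0.4523, -0.0259, 0.1512]
orientation: [-1.563, 0.181, -0.181]
force: [0.8, 0.6, -0.4]
width: 0.28
```

Run:
```python
from h import *
o,M=st();print(goal(-.16,-.03,.15));print(o['q'])
cv2.imwrite("pics/w1.png",r.get_image('wrist')[:,:,::-1])
c=cam('wrist',o)
for n,b in dict(disc=(-.118,-.026,.029),pocket=(-.0075,-.002,.013),c1=(-.19,-.105,.008),c2=(.06,-.105,.008),c3=(.06,.13,.008),knob=(0,.085,.0585),tip=(0,0,0)).items():
    print(n,proj(c,np.r_[b2w(*b[:2]),b[2]]).round(1))
print('tcp',proj(c,o['eef_pos']))
```

```text
t 2.15 base [-159.68  -30.8 ] z 151.15 F base [ 0.65  0.79 -0.45] w 0.28
(array([-0.0003,  0.0012,  0.0008]), array([-0.  , -0.15, -0.02]))
[-3.20257361e-01 -3.40765533e-03  1.97974324e+00 -1.44359153e-05
  1.16555671e+00 -1.66035358e+00]
disc [285.9 244.1]
pocket [309.  336.8]
c1 [194.9 158.4]
c2 [213.6 385.1]
c3 [427.3 384.5]
knob [409.8 377.9]
tip [309.7 334.4]
tcp [279.97995694 268.72004722]
```

View pics/w1.png

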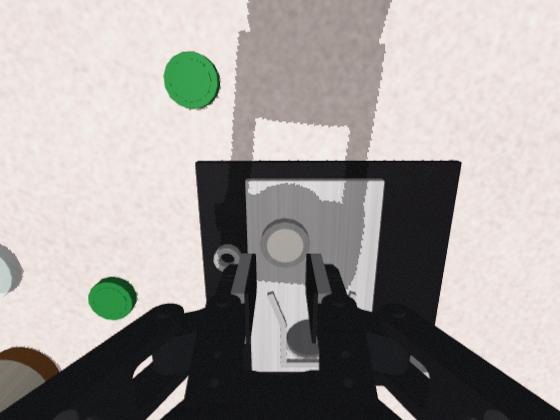

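Run:
```python
from h import *
o,M=st();c=cam('wrist',o)
for u,v,z in[(246,180,.017),(383,180,.017),(284,246,.029),(196,161,.008),(460,162,.008),(227,258,.018)]:
    print((w2b(back(c,u,v,z))*1e3).round(1))
i=cv2.imread('pics/w1.png')[150:400,190:470];cv2.imwrite('pics/w1c.png',cv2.resize(i,None,fx=2.4,fy=2.4))
```

```text
t 2.2 base [-159.65  -30.8 ] z 151.2 F base [ 0.   -0.34 -0.5 ] w 0.28
[-172.7  -60.2]
[-172.3   57.6]
[-116.1  -27.7]
[-187.7 -104.2]
[-186.1  126.2]
[-99.2 -80.3]
```

View pics/w1c.png

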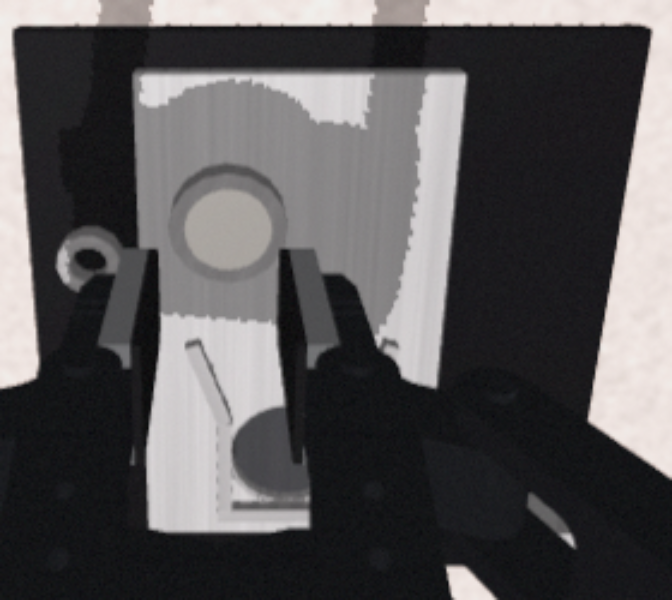

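Emit:
{"op": "apply_moves", "data": {"rows": [[[0.002,0.05,-0.004],[0,0,0],0.28],[[0.002,0.1,-0.004],[0,0,0],0.28],[[0.002,0.12,-0.004],[0,0,0],0.28],[[0.002,0.13,-0.004],[0,0,0],0.28],[[0.002,0.13,-0.004],[0,0,0],0.28],[[0.002,0.13,-0.004],[0,0,0],0.28]]}}

```text
clock: 2.8
eef_pos: [0.4546, -0.0306, 0.0224]
orientation: [-1.564, 0.177, -0.18]
force: [-0.2, 0.2, 0.4]
width: 0.277
```

Run:
```python
from h import *
o,M=st();print(goal(-.157,-.027,.021))
```

```text
t 2.8 base [-156.38  -34.88] z 22.37 F base [-0.22  0.19  0.36] w 0.277
(array([-0.0006,  0.0014,  0.0079]), array([0.01, 0.02, 0.11]))
```

Emit:
{"op": "apply_moves", "data": {"rows": [[[-0.001,0.0,0.0075],[0,0,0],0.28],[[-0.001,0.001,0.0075],[0,0,0],0.28],[[-0.001,0.002,0.0075],[0,0,0],0.28],[[-0.001,0.003,0.0075],[0,0,0],0.28],[[-0.001,0.003,0.0075],[0,0,0],0.28]]}}

```text
clock: 3.3
eef_pos: [0.4542, -0.0227, 0.0183]
orientation: [-1.563, 0.178, -0.178]
force: [-0.6, -0.6, -0.6]
width: 0.28
```

Run:
```python
from h import *
o,M=st()
cv2.imwrite("pics/w2.png",r.get_image('wrist')[:,:,::-1])
cv2.imwrite("pics/s2.png",cv2.resize(r.get_image('side')[150:290,160:340,::-1],None,fx=4,fy=4))
st()
```

```text
t 3.3 base [-158.55  -27.29] z 18.33 F base [-0.47 -0.71 -0.59] w 0.28
t 3.4 base [-158.58  -27.35] z 18.28 F base [-0.27  0.44 -0.05] w 0.279
```

View pics/w2.png

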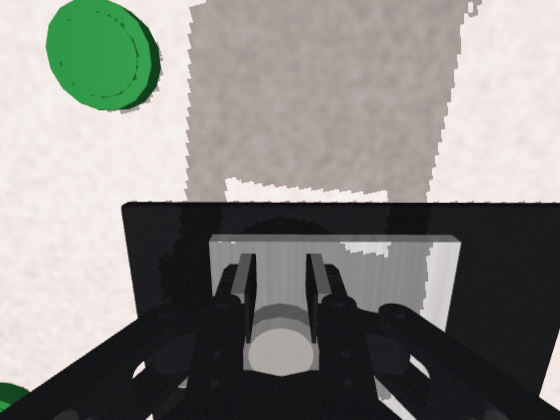

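View pics/s2.png

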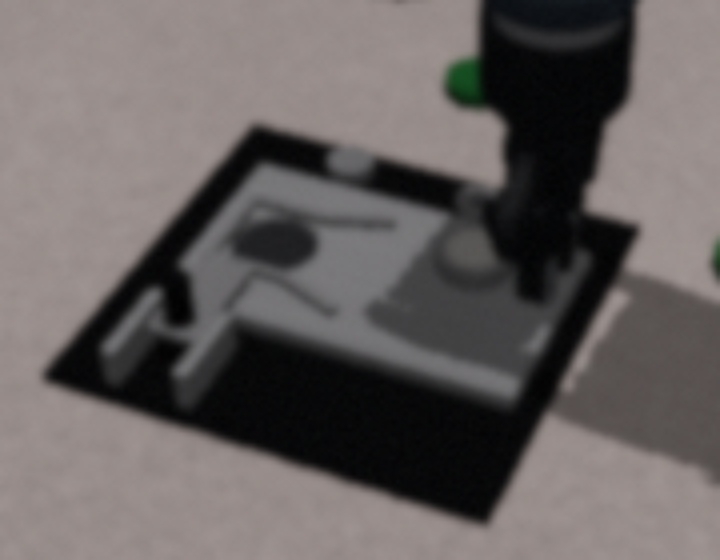

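Wrist view: the disc (280,350) lies centred just ahead of the finger tips (250..312,255), over the slab. Next I feel for the slab's height.

Emit:
{"op": "apply_moves", "data": {"rows": [[[0,0.0005,0],[0,0,0],0.28],[[0,0.001,0],[0,0,0],0.28],[[0,0.001,0],[0,0,0],0.28]]}}

```text
clock: 3.7
eef_pos: [0.4541, -0.0228, 0.0172]
orientation: [-1.563, 0.178, -0.178]
force: [0.7, -0.8, 1.2]
width: 0.282
```

Emit:
{"op": "apply_moves", "data": {"rows": [[[0,0.0005,0],[0,0,0],0.28],[[0,0.001,0],[0,0,0],0.28],[[0,0.001,0],[0,0,0],0.28]]}}

```text
clock: 4.0
eef_pos: [0.4542, -0.0228, 0.017]
orientation: [-1.564, 0.178, -0.178]
force: [-2.8, 1.0, 10.2]
width: 0.28
```

Emit:
{"op": "apply_moves", "data": {"rows": [[[0,0.0005,0],[0,0,0],0.28],[[0,0.001,0],[0,0,0],0.28],[[0,0.001,0],[0,0,0],0.28]]}}

```text
clock: 4.3
eef_pos: [0.4543, -0.0228, 0.0169]
orientation: [-1.564, 0.179, -0.177]
force: [-9.0, 1.6, 22.6]
width: 0.279
```

Contact is at TCP z ≈ 17.1 mm, so the tips are at TCP height; stiffness is about 12 N/mm. I raise to about 23.6 and approach the disc.

Emit:
{"op": "apply_moves", "data": {"rows": [[[0,-0.004,0],[0,0,0],0.28],[[0,-0.0083,0],[0,0,0],0.28],[[0.003,-0.0083,0],[0,0,0],0.28],[[0.006,-0.0083,0],[0,0,0],0.28],[[0.008,-0.0083,0],[0,0,0],0.28],[[0.009,-0.0083,0],[0,0,0],0.28],[[0.01,-0.0083,0],[0,0,0],0.28],[[0.011,-0.0083,0],[0,0,0],0.28],[[0.012,-0.0083,0],[0,0,0],0.28],[[0.013,-0.0083,0],[0,0,0],0.28],[[0.014,-0.0083,0],[0,0,0],0.28],[[0.015,-0.0083,0],[0,0,0],0.28],[[0.016,-0.0083,0],[0,0,0],0.28],[[0.016,-0.0083,0],[0,0,0],0.28]]}}

```text
clock: 5.7
eef_pos: [0.47, -0.0264, 0.0236]
orientation: [-1.563, 0.178, -0.178]
force: [-0.4, -0.1, 0.1]
width: 0.28
```

Run:
```python
from h import *
o,M=st();c=cam('wrist',o)
cv2.imwrite("pics/w3.png",r.get_image('wrist')[:,:,::-1])
st()
```

```text
t 5.7 base [-142.33  -27.3 ] z 23.63 F base [-0.35 -0.16  0.07] w 0.28
t 5.75 base [-142.42  -27.29] z 23.61 F base [-0.78  0.81 -0.15] w 0.275
```

View pics/w3.png

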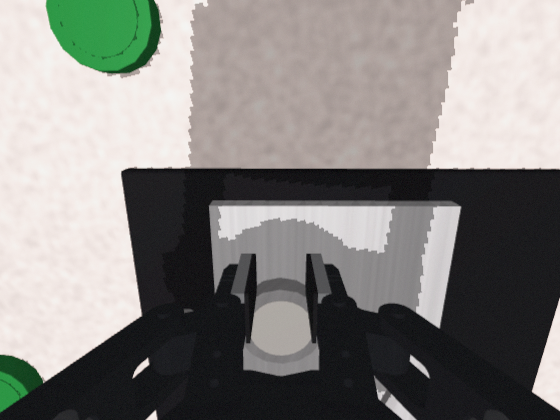

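Run:
```python
from h import *
o,M=st();c=cam('wrist',o)
print((w2b(back(c,280,328,.029))*1e3).round(1))
m=lambda y:[ (proj(c,np.r_[b2w(*(w2b(o['eef_pos'])+[dx,y])),.0236])).round(0) for dx in(-.011,.011)]
print(m(.0122),m(-.0122))
```

```text
t 5.75 base [-142.42  -27.29] z 23.61 F base [-0.78  0.81 -0.15] w 0.275
[-112.6  -27.3]
[array([306., 248.]), array([305., 289.])] [array([254., 248.]), array([255., 289.])]
```

The disc sits in the cradle at base (-113,-27), as the geometry predicts. Now the diagonal push towards the lane's centre line.

Emit:
{"op": "apply_moves", "data": {"rows": [[[0.002,0,0.001],[0,0,0],0.28],[[0.004,0,0.002],[0,0,0],0.28],[[0.006,0,0.003],[0,0,0],0.28],[[0.009,0,0.004],[0,0,0],0.28],[[0.012,0,0.0055],[0,0,0],0.28],[[0.015,0,0.007],[0,0,0],0.28],[[0.018,0,0.008],[0,0,0],0.28],[[0.021,0,0.0095],[0,0,0],0.28],[[0.024,0,0.011],[0,0,0],0.28],[[0.027,0,0.012],[0,0,0],0.28],[[0.028,0,0.0125],[0,0,0],0.28],[[0.028,0,0.0125],[0,0,0],0.28]]}}

```text
clock: 6.95
eef_pos: [0.5002, -0.0205, 0.0236]
orientation: [-1.563, 0.178, -0.178]
force: [0.6, -0.2, -0.5]
width: 0.279
```

Run:
```python
from h import *
o,M=st();c=cam('wrist',o)
cv2.imwrite("pics/w4.png",r.get_image('wrist')[:,:,::-1])
```

```text
t 6.95 base [-114.28  -14.7 ] z 23.62 F base [ 0.62 -0.09 -0.52] w 0.279
```

View pics/w4.png

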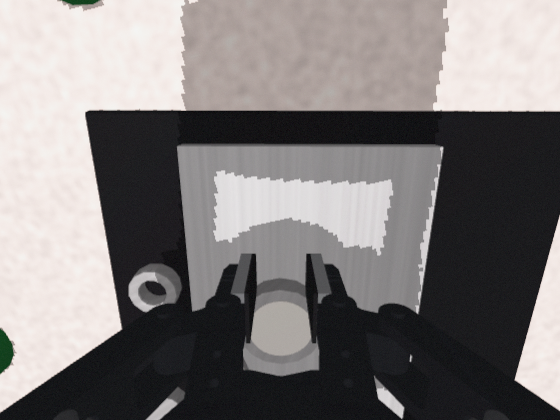

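The disc is still centred in the cradle (280,328). The slab edges at 180 and 441 put the lane's centre 14 mm to the +z side. Continuing.

Emit:
{"op": "apply_moves", "data": {"rows": [[[0.002,0,0.001],[0,0,0],0.28],[[0.004,0,0.002],[0,0,0],0.28],[[0.006,0,0.003],[0,0,0],0.28],[[0.009,0,0.0042],[0,0,0],0.28],[[0.012,0,0.0056],[0,0,0],0.28],[[0.015,0,0.007],[0,0,0],0.28],[[0.018,0,0.0084],[0,0,0],0.28],[[0.021,0,0.0098],[0,0,0],0.28],[[0.024,0,0.0112],[0,0,0],0.28],[[0.027,0,0.0126],[0,0,0],0.28],[[0.03,0,0.014],[0,0,0],0.28],[[0.032,0,0.014],[0,0,0],0.28],[[0.032,0,0.014],[0,0,0],0.28]]}}

```text
clock: 8.3
eef_pos: [0.5346, -0.0141, 0.0236]
orientation: [-1.563, 0.178, -0.178]
force: [-0.2, 0.6, 0.2]
width: 0.282
```

Run:
```python
from h import *
o,M=st();c=cam('wrist',o)
cv2.imwrite("pics/w5.png",r.get_image('wrist')[:,:,::-1])
```

```text
t 8.3 base [-82.19  -0.65] z 23.63 F base [-0.31  0.5   0.21] w 0.282
```

View pics/w5.png

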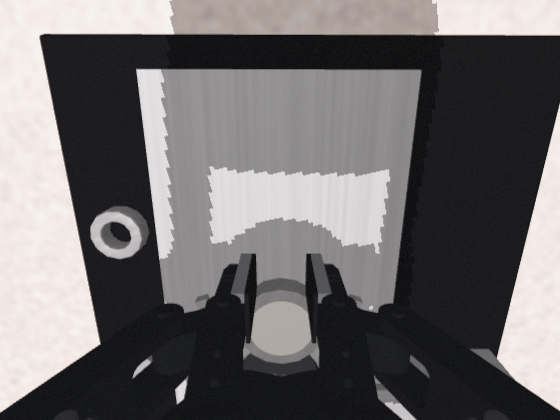

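Emit:
{"op": "apply_moves", "data": {"rows": [[[0.002,0,0],[0,0,0],0.28],[[0.004,0,0],[0,0,0],0.28],[[0.006,0,0],[0,0,0],0.28],[[0.008,0,0],[0,0,0],0.28],[[0.01,0,0],[0,0,0],0.28],[[0.012,0,0],[0,0,0],0.28],[[0.014,0,0],[0,0,0],0.28],[[0.016,0,0],[0,0,0],0.28],[[0.018,0,0],[0,0,0],0.28],[[0.02,0,0],[0,0,0],0.28],[[0.022,0,0],[0,0,0],0.28],[[0.024,0,0],[0,0,0],0.28]]}}

```text
clock: 9.55
eef_pos: [0.5578, -0.0195, 0.0236]
orientation: [-1.563, 0.178, -0.178]
force: [-1.0, -0.5, 0.7]
width: 0.281
```

Emit:
{"op": "apply_moves", "data": {"rows": [[[0.001,0,0],[0,0,0],0.28],[[0.002,0,0],[0,0,0],0.28],[[0.003,0,0],[0,0,0],0.28],[[0.004,0,0],[0,0,0],0.28]]}}

```text
clock: 9.95
eef_pos: [0.5615, -0.0203, 0.0236]
orientation: [-1.563, 0.178, -0.178]
force: [-1.9, 0.3, -0.5]
width: 0.279
```

Run:
```python
from h import *
o,M=st();c=cam('wrist',o)
a=r.get_image('wrist')[:,:,::-1];b=r.get_image('side')[150:290,160:340,::-1]
cv2.imwrite("pics/w6.png",np.hstack([a[200:,150:430],cv2.resize(b,(283,220),interpolation=cv2.INTER_CUBIC)]))
```

```text
t 9.95 base [-54.57  -0.68] z 23.58 F base [-1.88 -0.12 -0.54] w 0.279
```

View pics/w6.png

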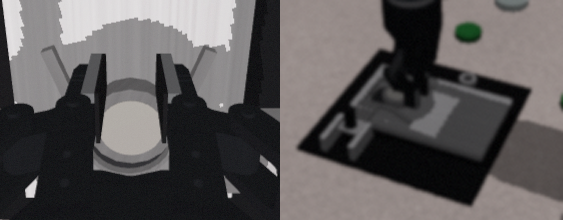

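The disc is cradled between the fences. I nudge on in small steps and watch the force.

Emit:
{"op": "apply_moves", "data": {"rows": [[[0.001,0,0],[0,0,0],0.28],[[0.002,0,0],[0,0,0],0.28],[[0.003,0,0],[0,0,0],0.28],[[0.004,0,0],[0,0,0],0.28]]}}

```text
clock: 10.45
eef_pos: [0.5655, -0.0213, 0.0236]
orientation: [-1.563, 0.178, -0.178]
force: [-0.7, -0.2, 1.5]
width: 0.277
```

Emit:
{"op": "apply_moves", "data": {"rows": [[[0.001,0,0],[0,0,0],0.28],[[0.002,0,0],[0,0,0],0.28],[[0.003,0,0],[0,0,0],0.28]]}}

```text
clock: 10.75
eef_pos: [0.5684, -0.0219, 0.0236]
orientation: [-1.563, 0.178, -0.178]
force: [-1.6, 0.5, 1.1]
width: 0.279
```

Emit:
{"op": "apply_moves", "data": {"rows": [[[0.001,0,0],[0,0,0],0.28],[[0.002,0,0],[0,0,0],0.28]]}}

```text
clock: 10.95
eef_pos: [0.5705, -0.0224, 0.0236]
orientation: [-1.563, 0.178, -0.178]
force: [0.0, -0.6, -0.4]
width: 0.283
```

Emit:
{"op": "apply_moves", "data": {"rows": [[[0.0005,0,0],[0,0,0],0.28],[[0.001,0,0],[0,0,0],0.28]]}}

```text
clock: 11.15
eef_pos: [0.5713, -0.0226, 0.0235]
orientation: [-1.563, 0.178, -0.178]
force: [-1.3, 0.5, -0.1]
width: 0.281
```

Emit:
{"op": "apply_moves", "data": {"rows": [[[0.0005,0,0],[0,0,0],0.28],[[0.001,0,0],[0,0,0],0.28],[[0.0015,0,0],[0,0,0],0.28]]}}

```text
clock: 11.45
eef_pos: [0.5727, -0.0229, 0.0235]
orientation: [-1.563, 0.178, -0.178]
force: [-0.1, -0.3, -0.6]
width: 0.278
```

Emit:
{"op": "apply_moves", "data": {"rows": [[[0.0005,0,0],[0,0,0],0.28],[[0.001,0,0],[0,0,0],0.28]]}}

```text
clock: 11.65
eef_pos: [0.5737, -0.0232, 0.0236]
orientation: [-1.563, 0.178, -0.178]
force: [-0.3, 0.7, 0.5]
width: 0.277
```

Emit:
{"op": "apply_moves", "data": {"rows": [[[0.0005,0,0],[0,0,0],0.28],[[0.001,0,0],[0,0,0],0.28]]}}

```text
clock: 11.85
eef_pos: [0.5746, -0.0234, 0.0236]
orientation: [-1.563, 0.178, -0.178]
force: [-0.6, 0.5, 0.1]
width: 0.278
```

Run:
```python
from h import *
o,M=st();c=cam('wrist',o)
a=r.get_image('wrist')[:,:,::-1];b=r.get_image('side')[180:270,180:310,::-1]
cv2.imwrite("pics/w7.png",np.hstack([cv2.resize(a[220:400,200:360],(356,400)),cv2.resize(b,(440,400),interpolation=cv2.INTER_CUBIC)]))
```

```text
t 11.85 base [-41.07  -0.67] z 23.58 F base [-0.66  0.41  0.08] w 0.278
```

View pics/w7.png

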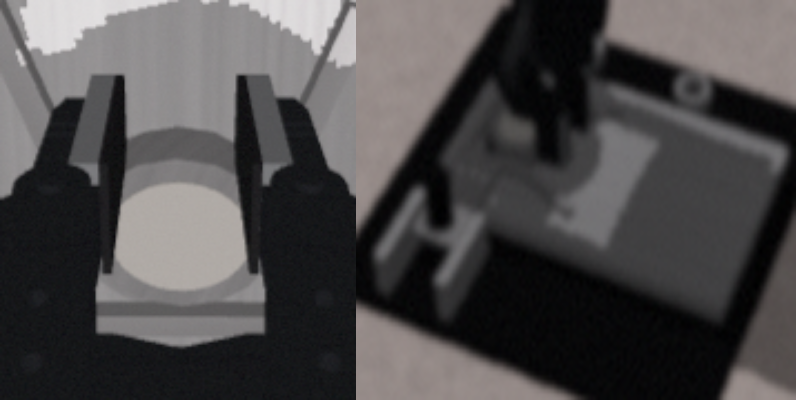

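Emit:
{"op": "apply_moves", "data": {"rows": [[[0.0005,0,0],[0,0,0],0.28],[[0.001,0,0],[0,0,0],0.28]]}}

```text
clock: 12.15
eef_pos: [0.5757, -0.0236, 0.0236]
orientation: [-1.563, 0.178, -0.178]
force: [-0.1, -0.2, 0.5]
width: 0.278
```

Emit:
{"op": "apply_moves", "data": {"rows": [[[0.0005,0,0],[0,0,0],0.28],[[0.001,0,0],[0,0,0],0.28]]}}

```text
clock: 12.35
eef_pos: [0.5766, -0.0239, 0.0236]
orientation: [-1.563, 0.178, -0.178]
force: [0.0, 0.2, -0.1]
width: 0.279
```

Emit:
{"op": "apply_moves", "data": {"rows": [[[0.0005,0,0],[0,0,0],0.28],[[0.001,0,0],[0,0,0],0.28]]}}

```text
clock: 12.55
eef_pos: [0.5777, -0.0241, 0.0236]
orientation: [-1.563, 0.178, -0.178]
force: [-1.6, 0.5, 0.0]
width: 0.279
```

Run:
```python
from h import *
o,M=st();c=cam('wrist',o)
a=r.get_image('wrist')[:,:,::-1]
cv2.imwrite("pics/w8.png",cv2.resize(a[220:400,200:360],(534,600)))
```

```text
t 12.55 base [-37.96  -0.68] z 23.63 F base [-1.7   0.13  0.05] w 0.279
```

View pics/w8.png

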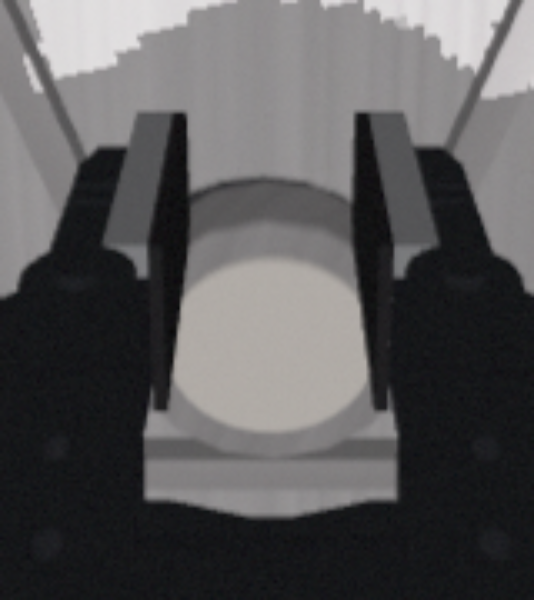

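The disc front at (268,455) in this crop is about to meet the end wall at row ~440–460. Half-millimetre steps from here.

Emit:
{"op": "apply_moves", "data": {"rows": [[[0.0004,0,0],[0,0,0],0.28],[[0.0008,0,0],[0,0,0],0.28]]}}

```text
clock: 12.8
eef_pos: [0.5785, -0.0243, 0.0237]
orientation: [-1.563, 0.178, -0.179]
force: [-0.5, -0.3, -0.1]
width: 0.276
```

Emit:
{"op": "apply_moves", "data": {"rows": [[[0.0004,0,0],[0,0,0],0.28],[[0.0008,0,0],[0,0,0],0.28]]}}

```text
clock: 13.0
eef_pos: [0.5792, -0.0244, 0.0236]
orientation: [-1.563, 0.178, -0.178]
force: [-0.3, 0.2, -0.4]
width: 0.283
```

Emit:
{"op": "apply_moves", "data": {"rows": [[[0.0004,0,0],[0,0,0],0.28],[[0.0006,0,0],[0,0,0],0.28]]}}

```text
clock: 13.2
eef_pos: [0.5796, -0.0245, 0.0235]
orientation: [-1.563, 0.179, -0.178]
force: [-0.3, 0.6, -0.1]
width: 0.279
```

Run:
```python
from h import *
o,M=st();c=cam('wrist',o)
a=r.get_image('wrist')[:,:,::-1]
cv2.imwrite("pics/w9.png",cv2.resize(a[220:400,200:360],(534,600)))
```

```text
t 13.2 base [-36.01  -0.66] z 23.54 F base [-0.47  0.5  -0.06] w 0.279
```

View pics/w9.png

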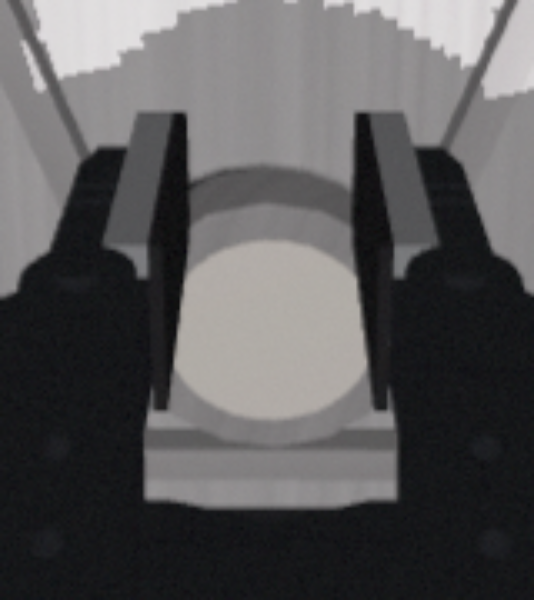

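Emit:
{"op": "apply_moves", "data": {"rows": [[[0.0004,0,0],[0,0,0],0.28],[[0.0006,0,0],[0,0,0],0.28]]}}

```text
clock: 13.45
eef_pos: [0.5802, -0.0247, 0.0235]
orientation: [-1.563, 0.178, -0.178]
force: [-1.3, 0.8, 0.4]
width: 0.28
```

Emit:
{"op": "apply_moves", "data": {"rows": [[[0.0003,0,0],[0,0,0],0.28],[[0.0005,0,0],[0,0,0],0.28]]}}

```text
clock: 13.65
eef_pos: [0.5808, -0.0248, 0.0236]
orientation: [-1.563, 0.178, -0.178]
force: [-0.6, 0.4, 1.2]
width: 0.281
```

Emit:
{"op": "apply_moves", "data": {"rows": [[[0.0003,0,0],[0,0,0],0.28],[[0.0005,0,0],[0,0,0],0.28]]}}

```text
clock: 13.85
eef_pos: [0.5813, -0.0249, 0.0236]
orientation: [-1.563, 0.178, -0.178]
force: [-0.1, -0.3, 0.2]
width: 0.279
```

Run:
```python
from h import *
o,M=st();c=cam('wrist',o)
a=r.get_image('wrist')[:,:,::-1]
cv2.imwrite("pics/w10.png",cv2.resize(a[220:400,200:360],(534,600)))
for z in (.013,.025,.029): print(z,(w2b(back(c,281,319,z))*1e3).round(1))
```

```text
t 13.85 base [-34.24  -0.66] z 23.58 F base [ 0.01 -0.31  0.18] w 0.279
0.013 [ 2.1 -0.1]
0.025 [-6.7 -0.2]
0.029 [-9.7 -0.2]
```

View pics/w10.png

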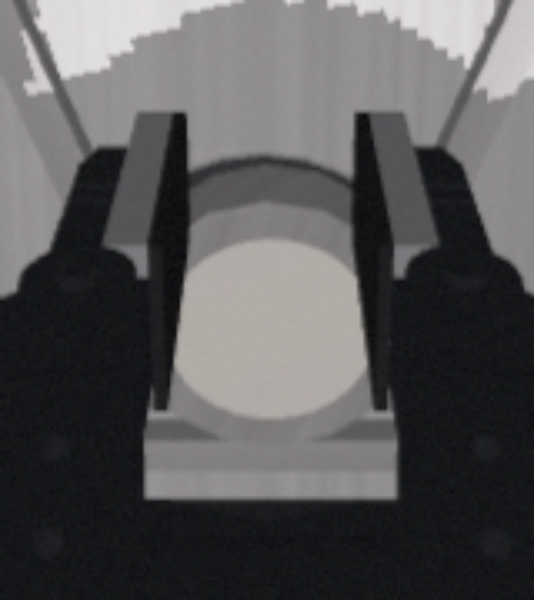

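The disc still moves with the fingers: its front rim has closed on the end wall, so it's probably tipped nose-down. Nudging on.

Emit:
{"op": "apply_moves", "data": {"rows": [[[0.0003,0,0],[0,0,0],0.28],[[0.0005,0,0],[0,0,0],0.28]]}}

```text
clock: 14.1
eef_pos: [0.5817, -0.025, 0.0236]
orientation: [-1.563, 0.178, -0.178]
force: [-0.8, 0.4, 0.6]
width: 0.283
```

Emit:
{"op": "apply_moves", "data": {"rows": [[[0.0003,0,0],[0,0,0],0.28],[[0.0005,0,0],[0,0,0],0.28]]}}

```text
clock: 14.3
eef_pos: [0.5823, -0.0251, 0.0236]
orientation: [-1.563, 0.178, -0.178]
force: [-1.1, -0.1, 0.3]
width: 0.278
```

Emit:
{"op": "apply_moves", "data": {"rows": [[[0.0003,0,0],[0,0,0],0.28],[[0.0005,0,0],[0,0,0],0.28]]}}

```text
clock: 14.5
eef_pos: [0.5826, -0.0252, 0.0235]
orientation: [-1.563, 0.179, -0.178]
force: [-1.3, 0.9, 0.8]
width: 0.281
```

Emit:
{"op": "apply_moves", "data": {"rows": [[[0.0003,0,0],[0,0,0],0.28],[[0.0005,0,0],[0,0,0],0.28]]}}

```text
clock: 14.7
eef_pos: [0.5829, -0.0252, 0.0235]
orientation: [-1.563, 0.179, -0.177]
force: [-2.2, -0.9, 0.8]
width: 0.283
```

Run:
```python
from h import *
o,M=st();c=cam('wrist',o)
a=r.get_image('wrist')[:,:,::-1]
cv2.imwrite("pics/w11.png",cv2.resize(a[220:400,200:360],(534,600)))
```

```text
t 14.7 base [-32.64  -0.62] z 23.45 F base [-1.91 -1.33  0.8 ] w 0.283
```

View pics/w11.png

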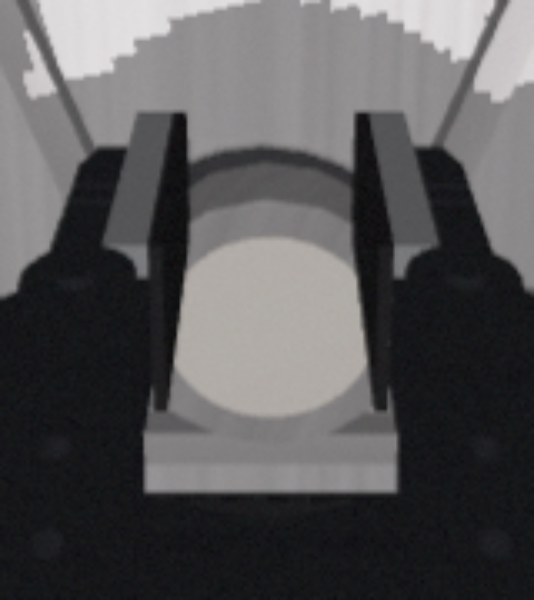

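Emit:
{"op": "apply_moves", "data": {"rows": [[[0.0002,0,0],[0,0,0],0.28],[[0.0003,0,0],[0,0,0],0.28]]}}

```text
clock: 14.95
eef_pos: [0.5831, -0.0253, 0.0234]
orientation: [-1.563, 0.179, -0.177]
force: [-3.4, 1.0, 0.8]
width: 0.288
```

Emit:
{"op": "apply_moves", "data": {"rows": [[[0.0002,0,0],[0,0,0],0.28],[[0.0003,0,0],[0,0,0],0.28]]}}

```text
clock: 15.15
eef_pos: [0.5837, -0.0254, 0.0236]
orientation: [-1.563, 0.178, -0.178]
force: [-0.1, 0.6, 3.4]
width: 0.28
```

Run:
```python
from h import *
o,M=st();c=cam('side')
a=r.get_image('side')[:,:,::-1];a=a[185:265,190:310]
cv2.imwrite("pics/s11.png",cv2.resize(a,(780,520),interpolation=cv2.INTER_CUBIC))
```

```text
t 15.15 base [-31.75  -0.64] z 23.55 F base [-0.18  0.54  3.39] w 0.28
```

View pics/s11.png

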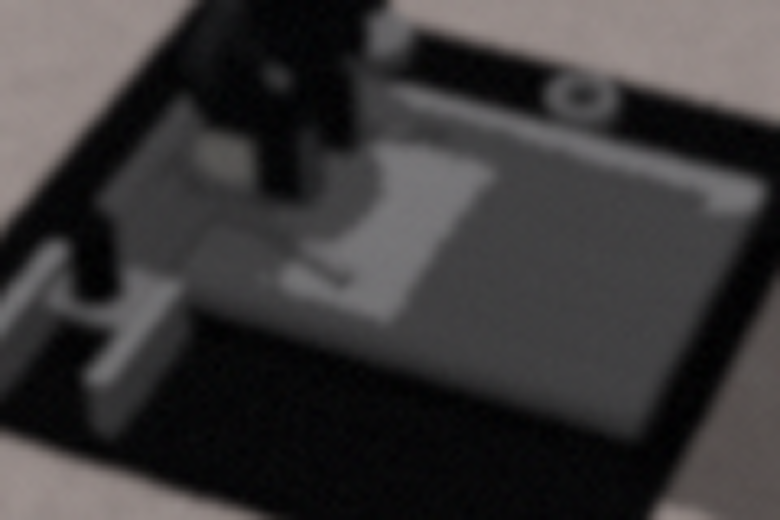

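The x force built to 3.4 N and then let go, so the disc may have dropped. I feel for the firm stop.

Emit:
{"op": "apply_moves", "data": {"rows": [[[0.0003,0,0],[0,0,0],0.28],[[0.0003,0,0],[0,0,0],0.28]]}}

```text
clock: 15.4
eef_pos: [0.585, -0.0258, 0.0242]
orientation: [-1.564, 0.177, -0.18]
force: [-0.4, 0.8, 2.9]
width: 0.281
```

Emit:
{"op": "apply_moves", "data": {"rows": [[[0.0003,0,0],[0,0,0],0.28],[[0.0003,0,0],[0,0,0],0.28]]}}

```text
clock: 15.6
eef_pos: [0.585, -0.0258, 0.0241]
orientation: [-1.564, 0.177, -0.179]
force: [-1.2, 1.2, 3.9]
width: 0.279
```

Emit:
{"op": "apply_moves", "data": {"rows": [[[0.0003,0,0],[0,0,0],0.28],[[0.0003,0,0],[0,0,0],0.28]]}}

```text
clock: 15.8
eef_pos: [0.585, -0.0258, 0.0238]
orientation: [-1.564, 0.178, -0.179]
force: [-0.1, 0.3, 4.5]
width: 0.279
```

Run:
```python
from h import *
o,M=st();c=cam('wrist',o)
a=r.get_image('wrist')[:,:,::-1]
cv2.imwrite("pics/w12.png",cv2.resize(a[220:400,200:360],(534,600)))
```

```text
t 15.8 base [-30.44  -0.69] z 23.78 F base [-0.17  0.3   4.5 ] w 0.279
```

View pics/w12.png

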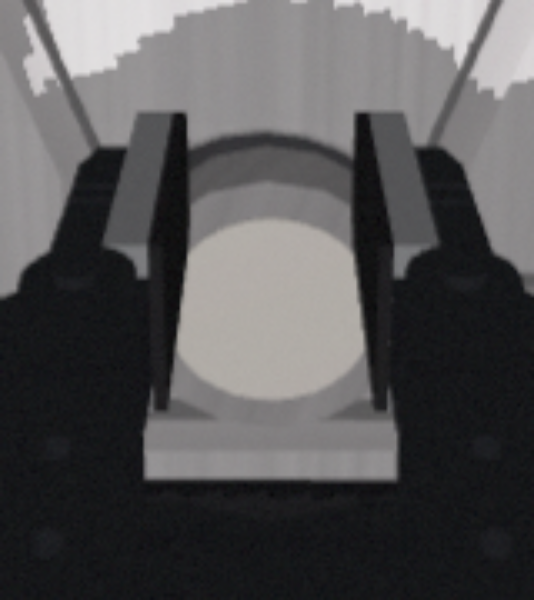

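The wall and the disc both shifted by the same amount since the last view, so the disc is stationary against the end wall. The fingers now ride on its rear edge (Fz 4.5 N). I lift off straight up and look.

Emit:
{"op": "apply_moves", "data": {"rows": [[[0,-0.003,0],[0,0,0],0.28],[[-0.002,-0.02,0],[0,0,0],0.28],[[-0.02,-0.06,0],[0,0,0],0.28],[[-0.03,-0.08,0],[0,0,0],0.28],[[-0.03,-0.08,0],[0,0,0],0.28],[[-0.03,-0.08,0],[0,0,0],0.28]]}}

```text
clock: 16.45
eef_pos: [0.5555, -0.019, 0.1035]
orientation: [-1.564, 0.178, -0.179]
force: [0.2, -0.1, -0.6]
width: 0.278
```

Run:
```python
from h import *
o,M=st();c=cam('wrist',o)
a=r.get_image('wrist')[:,:,::-1]
cv2.imwrite("pics/w13.png",a)
a=r.get_image('side')[:,:,::-1];a=a[185:265,190:310]
cv2.imwrite("pics/s13.png",cv2.resize(a,(780,520),interpolation=cv2.INTER_CUBIC))
```

```text
t 16.45 base [-60.74  -0.7 ] z 103.55 F base [ 0.23 -0.01 -0.62] w 0.278
```

View pics/w13.png

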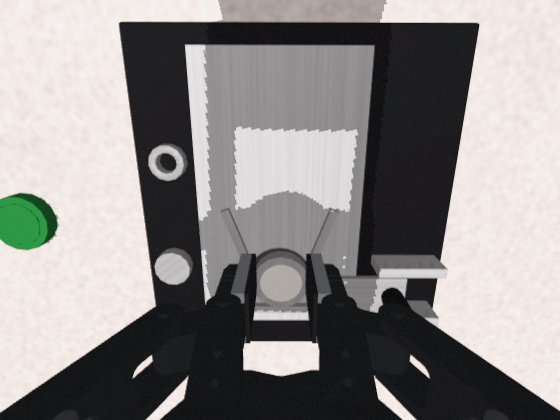

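View pics/s13.png

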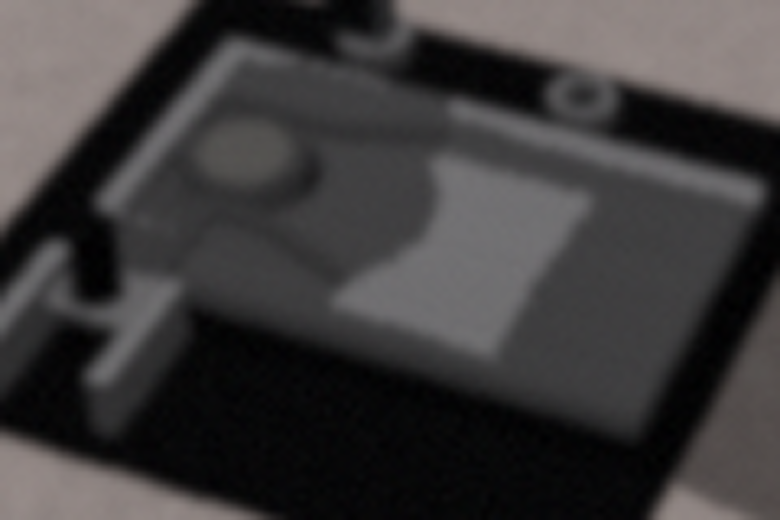

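Run:
```python
from h import *
o,M=st();c=cam('wrist',o)
a=cv2.imread('pics/w13.png')
cv2.imwrite("pics/w13c.png",cv2.resize(a[235:345,220:350],(709,600),interpolation=cv2.INTER_CUBIC))
cs=cam('side')
for z in(.022,.024,.025,.029):print(z,(w2b(back(c,281,284,z))*1e3).round(1),(w2b(back(cs,227.7,208.1,z))*1e3).round(1))
```

```text
t 16.55 base [-61.4   -0.76] z 102.25 F base [-0.31 -0.45 -0.45] w 0.28
0.022 [-5.3 -0.2] [-6.6 -2.4]
0.024 [-6.5 -0.2] [-7.8 -0.3]
0.025 [-7.1 -0.2] [-8.4  0.7]
0.029 [-9.5 -0.2] [-10.8   4.7]
```

View pics/w13c.png

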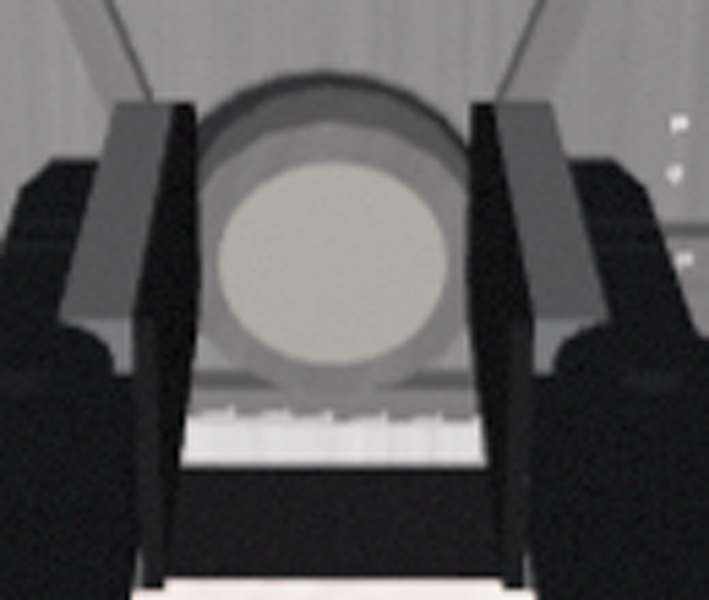

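Run:
```python
from h import *
a=cv2.imread('pics/w13.png').astype(int)
o=r.get_obs();c=cam('wrist',o)
hsv=cv2.cvtColor(a.astype(np.uint8),cv2.COLOR_BGR2GRAY)
sub=a[235:345,220:350];w=(sub[...,2]-sub[...,0]>6)&(sub.sum(2)>400)
m=np.zeros((420,560),np.uint8);m[235:345,220:350]=w*255
n,l,s,ct=cv2.connectedComponentsWithStats(m);k=l[284,281];print(s[k],ct[k])
cs,_=cv2.findContours((l==k).astype(np.uint8),cv2.RETR_EXTERNAL,cv2.CHAIN_APPROX_NONE);e=cv2.fitEllipse(max(cs,key=len));print(e,e[1][0]/e[1][1])
o['eef_pos']=o['eef_pos']+np.array([0,0,.0])
for tilt in(-.09,-.05,0,.05,.09):
    t=np.linspace(0,6.28,100);rr=.0165
    x=rr*np.cos(t);y=rr*np.sin(t);z=-np.sin(tilt)*x
    P=np.array([np.r_[b2w(-.007+xx*np.cos(tilt),yy),.0245+zz] for xx,yy,zz in zip(x,y,z)])
    e=cv2.fitEllipse(proj(c,P).astype(np.float32));print(tilt,e,e[1][0]/e[1][1])
```

```text
[ 260  265   42   37 1199] [280.50125104 282.71643036]
((280.4990539550781, 282.7245788574219), (35.9539680480957, 40.56256866455078), 90.9023208618164) 0.8863829198153638
-0.09 ((281.2254943847656, 283.5123291015625), (40.35085678100586, 43.542274475097656), 89.8563461303711) 0.9267053057617143
-0.05 ((281.2255554199219, 283.467041015625), (39.550697326660156, 43.54401779174805), 89.86688232421875) 0.9082923288295033
0 ((281.2256164550781, 283.41497802734375), (38.46215057373047, 43.546566009521484), 89.87850189208984) 0.8832418741197801
0.05 ((281.2257080078125, 283.368408203125), (37.27787399291992, 43.54950714111328), 89.88877868652344) 0.8559884242117503
0.09 ((281.22576904296875, 283.3354187011719), (36.2634162902832, 43.552127838134766), 89.89620971679688) 0.8326439623124572
```

The white-face ellipse ratio of 0.886 fits a flat disc (0.883 predicted flat, about 0.83/0.93 if tipped). Centre is about (-7, 0) and the top about 24.5 mm, so it's in the pocket. Now I shut the fingers and go above its centre.

Emit:
{"op": "apply_moves", "data": {"rows": [[[0.03,0,0.0005],[0,0,0],0],[[0.054,0,0.0005],[0,0,0],0],[[0.054,0.02,0.0005],[0,0,0],0],[[0.054,0.05,0.0005],[0,0,0],0],[[0.054,0.067,0.0005],[0,0,0],0],[[0.054,0.067,0.0005],[0,0,0],0],[[0.054,0.067,0.0005],[0,0,0],0]], "force": 40}}

```text
clock: 17.25
eef_pos: [0.6078, -0.0305, 0.036]
orientation: [-1.563, 0.179, -0.177]
force: [0.4, 0.8, 0.9]
width: 0.0
```

Run:
```python
from h import *
o,M=st();print(goal(-.007,-.0002,.0275))
a=r.get_image('wrist')[:,:,::-1];b=r.get_image('side')[175:265,180:310,::-1]
cv2.imwrite("pics/w14.png",np.hstack([cv2.resize(a[220:400,190:370],(400,400)),cv2.resize(b,(400,277),interpolation=cv2.INTER_CUBIC)[:,:].copy() if 0 else cv2.resize(b,(400,400))]))
```

```text
t 17.25 base [-7.1  -0.16] z 36.03 F base [0.25 0.86 0.85] w 0.0
(array([ 0.0001,  0.0085, -0.    ]), array([-0.  ,  0.05, -0.09]))
```

View pics/w14.png

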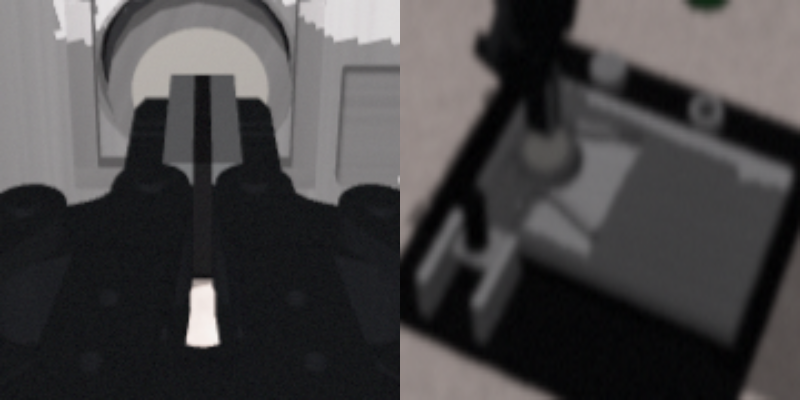

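Run:
```python
from h import *
o,M=st();c=cam('wrist',o)
# rim left/right extreme approx col 97..292 -> rows ~60 ; front bottom at end wall
for u,v in[(280,220+28*.45),(190+200*.45,220+5*.45)]:print((w2b(back(c,u,v,.0245))*1e3).round(1))
```

```text
t 17.35 base [-5.74 -0.14] z 37.82 F base [-0.3   0.19  0.48] w 0.001
[-19.1  -0.2]
[-24.7  -0.2]
```

Emit:
{"op": "apply_moves", "data": {"rows": [[[0,0.004,0],[0,0,0],0],[[0,0.007,0],[0,0,0],0],[[0,0.0085,0],[0,0,0],0],[[0,0.0085,0],[0,0,0],0]]}}

```text
clock: 17.75
eef_pos: [0.608, -0.0306, 0.0279]
orientation: [-1.563, 0.179, -0.178]
force: [0.1, 1.1, -0.6]
width: -0.001
```

Run:
```python
from h import *
o,M=st();c=cam('wrist',o)
a=r.get_image('wrist')[:,:,::-1];st()
cv2.imwrite("pics/w15.png",cv2.resize(a[200:340,200:360],(686,600)))
for x in(-.007,-.0035):
  for rr in(.0154,.022):print(x,rr,((proj(c,np.r_[b2w(x-rr,-.0002),.025])-[200,200])*4.286).round(0),((proj(c,np.r_[b2w(x+rr,-.0002),.025])-[200,200])*4.286).round(0))
```

```text
t 17.75 base [-6.99 -0.13] z 27.94 F base [-0.19  1.05 -0.62] w -0.001
t 17.8 base [-6.84 -0.15] z 28.08 F base [-0.34 -0.17  0.95] w -0.0
-0.007 0.0154 [342. 158.] [342. 399.]
-0.007 0.022 [342. 102.] [342. 448.]
-0.0035 0.0154 [342. 187.] [342. 425.]
-0.0035 0.022 [342. 132.] [342. 473.]
```

View pics/w15.png

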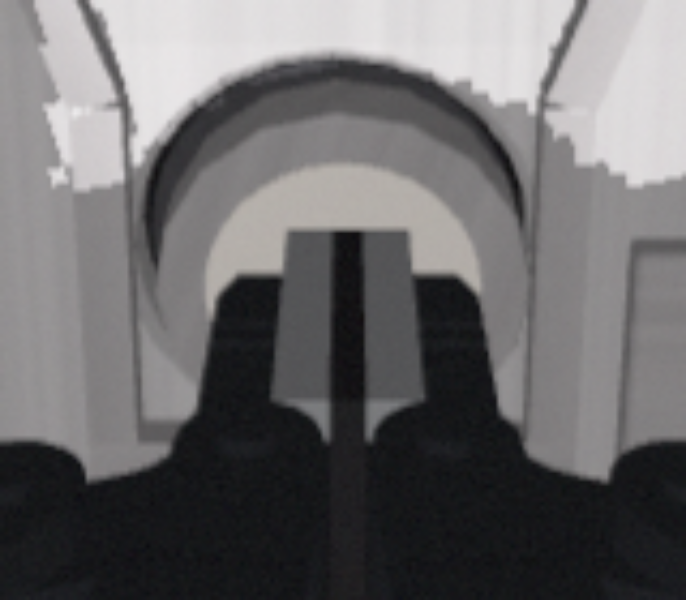

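Wrist view: the white face's rear edge is at (345,163) and the rim's at about 115, so the disc centre is at x ≈ -6 mm. The fingers are centred on it, with the pocket rim visible behind. Pressing down slowly.

Emit:
{"op": "apply_moves", "data": {"rows": [[[0.001,0.001,0],[0,0,0],0],[[0.001,0.0015,0],[0,0,0],0],[[0.001,0.002,0],[0,0,0],0]]}}

```text
clock: 18.1
eef_pos: [0.6092, -0.0309, 0.0261]
orientation: [-1.563, 0.178, -0.178]
force: [-0.6, -0.3, 0.5]
width: -0.003
```

Emit:
{"op": "apply_moves", "data": {"rows": [[[0,0.0003,0],[0,0,0],0],[[0,0.0006,0],[0,0,0],0]]}}

```text
clock: 18.3
eef_pos: [0.6091, -0.0309, 0.0254]
orientation: [-1.563, 0.178, -0.178]
force: [-0.6, 0.1, -0.3]
width: 0.0
```

Emit:
{"op": "apply_moves", "data": {"rows": [[[0,0.0003,0],[0,0,0],0],[[0,0.0005,0],[0,0,0],0]]}}

```text
clock: 18.5
eef_pos: [0.6091, -0.0308, 0.0249]
orientation: [-1.563, 0.178, -0.178]
force: [-0.0, 0.7, -0.3]
width: 0.002
```

Emit:
{"op": "apply_moves", "data": {"rows": [[[0,0.0003,0],[0,0,0],0],[[0,0.0005,0],[0,0,0],0]]}}

```text
clock: 18.7
eef_pos: [0.6091, -0.0308, 0.0245]
orientation: [-1.563, 0.178, -0.178]
force: [0.4, -0.2, -0.5]
width: -0.001
```

Emit:
{"op": "apply_moves", "data": {"rows": [[[0,0.0003,0],[0,0,0],0],[[0,0.0005,0],[0,0,0],0]]}}

```text
clock: 18.9
eef_pos: [0.6092, -0.0308, 0.0241]
orientation: [-1.563, 0.178, -0.178]
force: [-0.5, 0.3, 2.7]
width: 0.0
```

Emit:
{"op": "apply_moves", "data": {"rows": [[[0,0.0003,0],[0,0,0],0],[[0,0.0005,0],[0,0,0],0]]}}

```text
clock: 19.1
eef_pos: [0.6092, -0.0309, 0.0238]
orientation: [-1.564, 0.178, -0.178]
force: [-1.8, 0.7, 3.9]
width: 0.008
```

Emit:
{"op": "apply_moves", "data": {"rows": [[[0,0.0002,0],[0,0,0],0],[[0,0.0004,0],[0,0,0],0]]}}

```text
clock: 19.3
eef_pos: [0.6092, -0.0308, 0.0232]
orientation: [-1.563, 0.178, -0.178]
force: [-1.6, 0.1, 3.9]
width: -0.001
```

Emit:
{"op": "apply_moves", "data": {"rows": [[[0,0.0002,0],[0,0,0],0],[[0,0.0004,0],[0,0,0],0]]}}

```text
clock: 19.5
eef_pos: [0.6092, -0.0308, 0.0227]
orientation: [-1.563, 0.178, -0.178]
force: [-1.2, -0.1, 3.8]
width: 0.005
```

Contact was at about 24.2 mm, and the seat is yielding at about 4 N. Continuing to the rigid stop.

Emit:
{"op": "apply_moves", "data": {"rows": [[[0,0.0002,0],[0,0,0],0],[[0,0.0004,0],[0,0,0],0]]}}

```text
clock: 19.7
eef_pos: [0.6092, -0.0309, 0.0223]
orientation: [-1.563, 0.178, -0.178]
force: [-1.6, -0.1, 3.4]
width: 0.002
```

Emit:
{"op": "apply_moves", "data": {"rows": [[[0,0.0002,0],[0,0,0],0],[[0,0.0004,0],[0,0,0],0]]}}

```text
clock: 19.9
eef_pos: [0.6092, -0.0309, 0.0221]
orientation: [-1.563, 0.178, -0.178]
force: [-3.0, 0.7, 6.2]
width: -0.003
```

Emit:
{"op": "apply_moves", "data": {"rows": [[[0,0.0002,0],[0,0,0],0],[[0,0.0003,0],[0,0,0],0]]}}

```text
clock: 20.1
eef_pos: [0.6092, -0.0308, 0.022]
orientation: [-1.563, 0.178, -0.178]
force: [-3.7, 0.3, 7.7]
width: 0.0
```

Emit:
{"op": "apply_moves", "data": {"rows": [[[0,0.0002,0],[0,0,0],0],[[0,0.0003,0],[0,0,0],0],[[0,0.0003,0],[0,0,0],0]]}}

```text
clock: 20.4
eef_pos: [0.6092, -0.0309, 0.022]
orientation: [-1.564, 0.178, -0.178]
force: [-3.8, 0.6, 9.0]
width: 0.001
```

Emit:
{"op": "apply_moves", "data": {"rows": [[[0,0.0002,0],[0,0,0],0],[[0,0.0003,0],[0,0,0],0],[[0,0.0003,0],[0,0,0],0]]}}

```text
clock: 20.7
eef_pos: [0.6092, -0.0308, 0.022]
orientation: [-1.564, 0.178, -0.178]
force: [-5.3, 1.4, 11.6]
width: -0.002
```

Emit:
{"op": "apply_moves", "data": {"rows": [[[0,0,0],[0,0,0],0],[[0,0,0],[0,0,0],0],[[0,0,0],[0,0,0],0],[[0,0,0],[0,0,0],0],[[0,0,0],[0,0,0],0],[[0,0,0],[0,0,0],0],[[0,0,0],[0,0,0],0],[[0,0,0],[0,0,0],0],[[0,0,0],[0,0,0],0],[[0,0,0],[0,0,0],0],[[0,0,0],[0,0,0],0]]}}

```text
clock: 21.8
eef_pos: [0.6092, -0.0309, 0.022]
orientation: [-1.564, 0.178, -0.178]
force: [-5.4, -0.1, 11.6]
width: -0.002
```

Run:
```python
from h import *
st()
```

```text
t 21.8 base [-5.69 -0.15] z 21.99 F base [-5.24 -1.28 11.62] w -0.002
```

Bedded at 11.6 N vertical for over a second, with the top at 22.0 mm (fully home). Lifting, then over to the far side of the knob.

Emit:
{"op": "apply_moves", "data": {"rows": [[[0,-0.01,0],[0,0,0],0],[[0,-0.04,0],[0,0,0],0],[[0,-0.08,0],[0,0,0],0],[[0,-0.1,0],[0,0,0],0],[[0.003,-0.1,0.04],[0,0,0],0],[[0.003,-0.1,0.08],[0,0,0],0],[[0.003,-0.1,0.12],[0,0,0],0],[[0.003,-0.1,0.125],[0,0,0],0],[[0.003,-0.1,0.125],[0,0,0],0],[[0.003,-0.1,0.125],[0,0,0],0]]}}

```text
clock: 22.8
eef_pos: [0.64, 0.0895, 0.1208]
orientation: [-1.564, 0.179, -0.178]
force: [0.4, 0.1, -0.8]
width: -0.001
```

Run:
```python
from h import *
o,M=st();print(w2b(back(cam('top'),166,165,.04)));print(goal(-.001,.122,.044))
c=cam('wrist',o);print('knob',proj(c,np.r_[b2w(0,.085),.0585]))
cv2.imwrite("pics/w16.png",r.get_image('wrist')[:,:,::-1])
a=r.get_image('side')[:,:,::-1];a=a[165:285,160:330]
cv2.imwrite("pics/s16.png",cv2.resize(a,(765,540),interpolation=cv2.INTER_CUBIC));st()
```

```text
t 22.8 base [ -2.89 124.05] z 120.77 F base [ 0.38  0.23 -0.76] w -0.001
[-0.06537475  0.3138734 ]
(array([ 0.0019,  0.0768, -0.002 ]), array([ 0.03,  0.05, -0.01]))
knob [221.56361645 227.49454452]
t 22.9 base [ -2.69 123.45] z 120.89 F base [ 0.47 -1.09  0.07] w 0.008
```

View pics/w16.png

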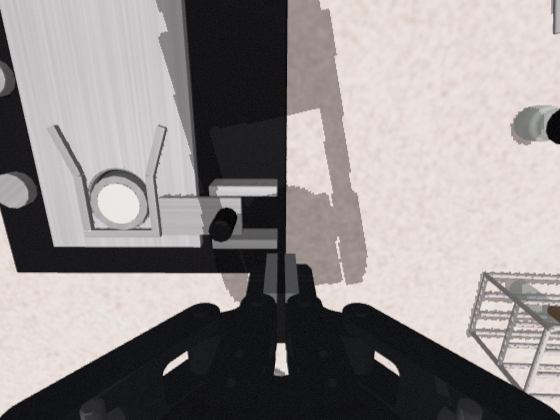

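View pics/s16.png

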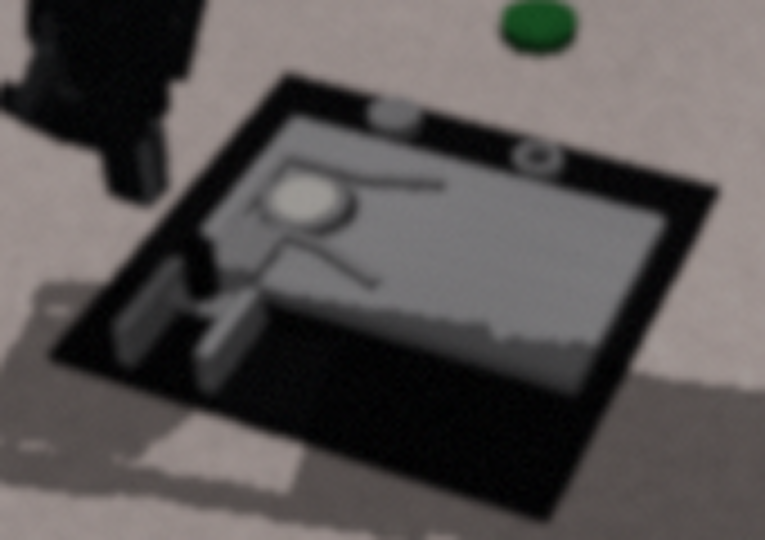

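The wrist view shows the disc seated flat at (118,203) and the knob near (221,226), as predicted. I descend beside it.

Emit:
{"op": "apply_moves", "data": {"rows": [[[0.002,0.03,0],[0,0,0],0],[[0.002,0.06,0],[0,0,0],0],[[0.002,0.077,0],[0,0,0],0],[[0.002,0.077,0],[0,0,0],0],[[0.002,0.077,-0.005],[0,0,0],0],[[0.002,0.077,-0.008],[0,0,0],0],[[0.002,0.077,-0.01],[0,0,0],0],[[0.002,0.077,-0.012],[0,0,0],0],[[0.002,0.077,-0.012],[0,0,0],0]]}}

```text
clock: 23.8
eef_pos: [0.6398, 0.0778, 0.0448]
orientation: [-1.563, 0.178, -0.179]
force: [0.0, 0.5, 0.3]
width: -0.002
```

Run:
```python
from h import *
o,M=st()
c=cam('wrist',o);print('knob',proj(c,np.r_[b2w(0,.085),.0585]))
a=r.get_image('wrist')[:,:,::-1]
cv2.imwrite("pics/w17.png",cv2.resize(a[200:400,150:410],(780,600)));st()
```

```text
t 23.8 base [ -0.43 112.63] z 44.77 F base [-0.08  0.53  0.33] w -0.002
knob [217.54439424 284.56609375]
t 23.85 base [ -0.6 112.8] z 44.55 F base [-0.61  0.84 -0.16] w 0.002
```

View pics/w17.png

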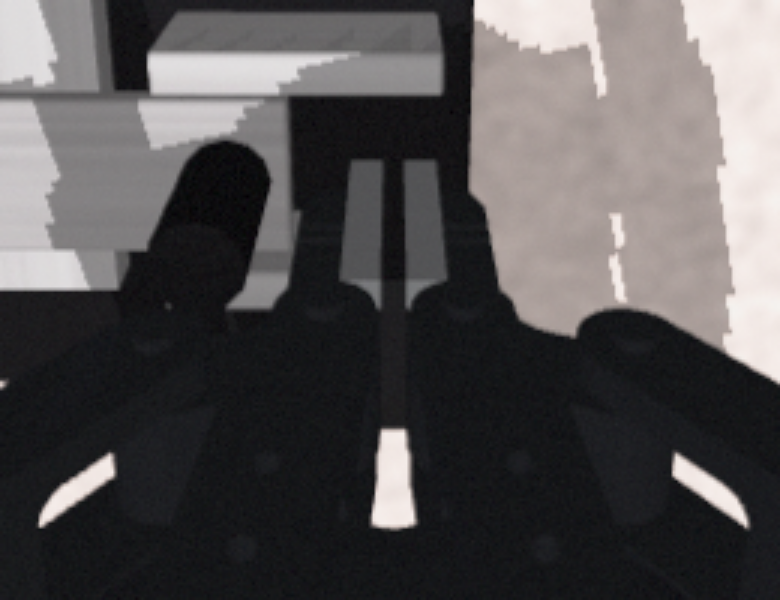

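Emit:
{"op": "apply_moves", "data": {"rows": [[[0,0,-0.002],[0,0,0],0],[[0,0,-0.004],[0,0,0],0],[[0,0,-0.006],[0,0,0],0],[[0,0,-0.007],[0,0,0],0],[[0,0,-0.008],[0,0,0],0],[[0,0,-0.009],[0,0,0],0],[[0,0,-0.01],[0,0,0],0]]}}

```text
clock: 24.55
eef_pos: [0.6373, 0.0689, 0.044]
orientation: [-1.563, 0.178, -0.178]
force: [0.0, 3.2, -0.8]
width: -0.004
```

Emit:
{"op": "apply_moves", "data": {"rows": [[[0,0,-0.001],[0,0,0],0],[[0,0,-0.002],[0,0,0],0],[[0,0,-0.003],[0,0,0],0],[[0,0,-0.004],[0,0,0],0],[[0,0,-0.005],[0,0,0],0],[[0,0,-0.006],[0,0,0],0]]}}

```text
clock: 25.15
eef_pos: [0.6358, 0.0625, 0.044]
orientation: [-1.563, 0.178, -0.178]
force: [0.6, 3.2, 0.2]
width: -0.0
```

Run:
```python
from h import *
o,M=st()
a=r.get_image('wrist')[:,:,::-1]
cv2.imwrite("pics/w18.png",cv2.resize(a[200:400,150:410],(780,600)))
```

```text
t 25.15 base [-0.91 96.78] z 43.98 F base [-0.11  3.23  0.18] w -0.0
```

View pics/w18.png

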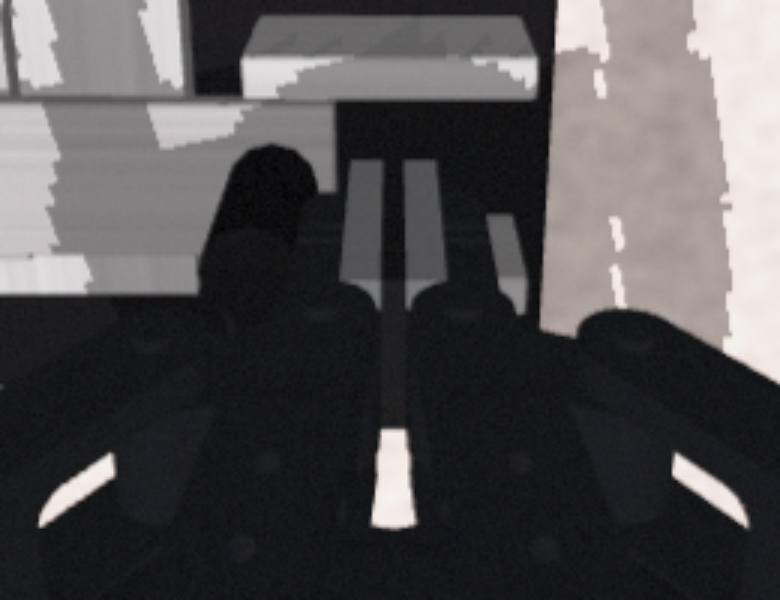

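The finger's back is pushing the knob at about 3.2 N, so the keeper is moving. Continuing.

Emit:
{"op": "apply_moves", "data": {"rows": [[[0,0,-0.0015],[0,0,0],0],[[0,0,-0.003],[0,0,0],0],[[0,0,-0.0045],[0,0,0],0],[[0,0,-0.006],[0,0,0],0],[[0,0,-0.0075],[0,0,0],0],[[0,0,-0.009],[0,0,0],0],[[0,0,-0.0105],[0,0,0],0],[[0,0,-0.012],[0,0,0],0]]}}

```text
clock: 26.0
eef_pos: [0.6331, 0.0507, 0.044]
orientation: [-1.563, 0.178, -0.178]
force: [0.2, 4.0, -0.1]
width: 0.0
```

Emit:
{"op": "apply_moves", "data": {"rows": [[[0,0,-0.0015],[0,0,0],0],[[0,0,-0.003],[0,0,0],0],[[0,0,-0.0045],[0,0,0],0],[[0,0,-0.006],[0,0,0],0],[[0,0,-0.0075],[0,0,0],0],[[0,0,-0.009],[0,0,0],0],[[0,0,-0.01],[0,0,0],0]]}}

```text
clock: 26.7
eef_pos: [0.6308, 0.0409, 0.044]
orientation: [-1.563, 0.178, -0.178]
force: [0.7, 3.3, 0.1]
width: 0.001
```

Emit:
{"op": "apply_moves", "data": {"rows": [[[0,0,-0.001],[0,0,0],0],[[0,0,-0.002],[0,0,0],0],[[0,0,-0.003],[0,0,0],0],[[0,0,-0.004],[0,0,0],0]]}}

```text
clock: 27.1
eef_pos: [0.63, 0.0372, 0.044]
orientation: [-1.563, 0.178, -0.178]
force: [0.6, 2.8, -0.2]
width: 0.001
```

Run:
```python
from h import *
o,M=st()
a=r.get_image('wrist')[:,:,::-1]
cv2.imwrite("pics/w19.png",a)
```

```text
t 27.1 base [-0.87 70.79] z 43.98 F base [-0.09  2.85 -0.21] w 0.001
```

View pics/w19.png

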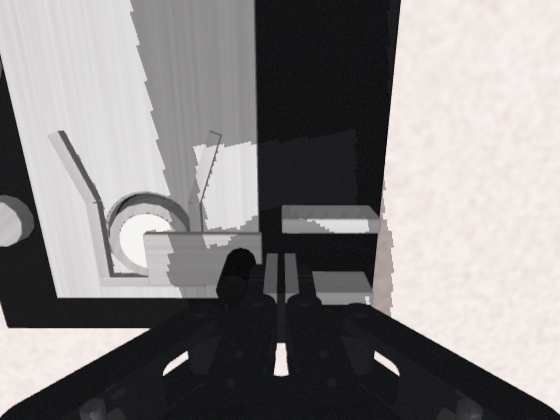

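The bar is riding freely over the disc, with its tip at (146,255) over the white face. I go on to the stop.

Emit:
{"op": "apply_moves", "data": {"rows": [[[0,0,-0.001],[0,0,0],0],[[0,0,-0.002],[0,0,0],0],[[0,0,-0.003],[0,0,0],0],[[0,0,-0.004],[0,0,0],0],[[0,0,-0.005],[0,0,0],0],[[0,0,-0.0055],[0,0,0],0]]}}

```text
clock: 27.75
eef_pos: [0.6287, 0.0317, 0.044]
orientation: [-1.563, 0.178, -0.178]
force: [-0.9, 4.1, -0.2]
width: 0.003
```

Emit:
{"op": "apply_moves", "data": {"rows": [[[0,0,-0.0005],[0,0,0],0],[[0,0,-0.001],[0,0,0],0]]}}

```text
clock: 27.95
eef_pos: [0.6285, 0.0309, 0.044]
orientation: [-1.563, 0.178, -0.178]
force: [-0.2, 2.8, 0.7]
width: -0.0
```

Emit:
{"op": "apply_moves", "data": {"rows": [[[0,0,-0.0005],[0,0,0],0],[[0,0,-0.001],[0,0,0],0]]}}

```text
clock: 28.15
eef_pos: [0.6283, 0.0299, 0.044]
orientation: [-1.563, 0.178, -0.178]
force: [-0.5, 3.8, 0.4]
width: -0.003
```

Emit:
{"op": "apply_moves", "data": {"rows": [[[0,0,-0.0005],[0,0,0],0],[[0,0,-0.001],[0,0,0],0]]}}

```text
clock: 28.35
eef_pos: [0.628, 0.0289, 0.044]
orientation: [-1.563, 0.178, -0.178]
force: [-0.8, 4.1, -0.0]
width: 0.001
```

Emit:
{"op": "apply_moves", "data": {"rows": [[[0,0,-0.0005],[0,0,0],0],[[0,0,-0.001],[0,0,0],0]]}}

```text
clock: 28.55
eef_pos: [0.6278, 0.0279, 0.044]
orientation: [-1.563, 0.178, -0.178]
force: [0.0, 3.2, 0.4]
width: -0.001
```

Emit:
{"op": "apply_moves", "data": {"rows": [[[0,0,-0.0005],[0,0,0],0],[[0,0,-0.001],[0,0,0],0]]}}

```text
clock: 28.75
eef_pos: [0.6276, 0.027, 0.044]
orientation: [-1.563, 0.178, -0.178]
force: [-1.0, 3.4, -1.1]
width: 0.001
```

Emit:
{"op": "apply_moves", "data": {"rows": [[[0,0,-0.0005],[0,0,0],0],[[0,0,-0.001],[0,0,0],0]]}}

```text
clock: 28.95
eef_pos: [0.6274, 0.0259, 0.044]
orientation: [-1.563, 0.178, -0.178]
force: [-0.7, 3.7, -0.0]
width: -0.002
```

Emit:
{"op": "apply_moves", "data": {"rows": [[[0,0,-0.0005],[0,0,0],0],[[0,0,-0.001],[0,0,0],0]]}}

```text
clock: 29.15
eef_pos: [0.6273, 0.0257, 0.044]
orientation: [-1.562, 0.178, -0.178]
force: [1.5, 6.6, 0.1]
width: 0.002
```

The force is rising and the knob is at the stop. One more small push to confirm.

Emit:
{"op": "apply_moves", "data": {"rows": [[[0,0,-0.0003],[0,0,0],0],[[0,0,-0.0006],[0,0,0],0],[[0,0,-0.0006],[0,0,0],0]]}}

```text
clock: 29.45
eef_pos: [0.6273, 0.0257, 0.0441]
orientation: [-1.562, 0.178, -0.178]
force: [1.4, 6.8, -0.3]
width: 0.001
```

Emit:
{"op": "apply_moves", "data": {"rows": [[[0,0,0.005],[0,0,0],0],[[0,0,0.012],[0,0,0],0],[[0,-0.03,0.02],[0,0,0],0],[[0,-0.07,0.02],[0,0,0],0],[[-0.05,-0.1,0.02],[0,0,0],0],[[-0.1,-0.1,0.02],[0,0,0],0],[[-0.1,-0.1,0.02],[0,0,0],0],[[-0.1,-0.1,0.02],[0,0,0],0],[[-0.1,-0.1,0.02],[0,0,0],0]]}}

```text
clock: 30.35
eef_pos: [0.5355, 0.0661, 0.1446]
orientation: [-1.564, 0.177, -0.18]
force: [0.1, -0.3, -0.1]
width: 0.001
```

Run:
```python
from h import *
o,M=st()
a=r.get_image('wrist')[:,:,::-1];cv2.imwrite("pics/w20.png",a)
t=r.get_image('top')[:,:,::-1];cv2.imwrite("pics/t20.png",t)
b=r.get_image('side')[:,:,::-1];cv2.imwrite("pics/s20.png",cv2.resize(b[165:285,160:330],(765,540),interpolation=cv2.INTER_CUBIC))
c=cam('wrist',o)
for y in(.04,.085):print(proj(c,np.r_[b2w(0,y),.0585]))
```

```text
t 30.35 base [-99.37  77.61] z 144.62 F base [ 0.15 -0.3  -0.07] w 0.001
[234.64622566 325.99271395]
[289.23191153 326.00345411]
```

View pics/w20.png

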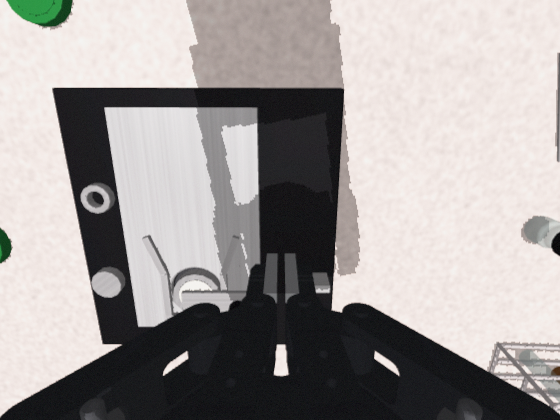

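View pics/s20.png

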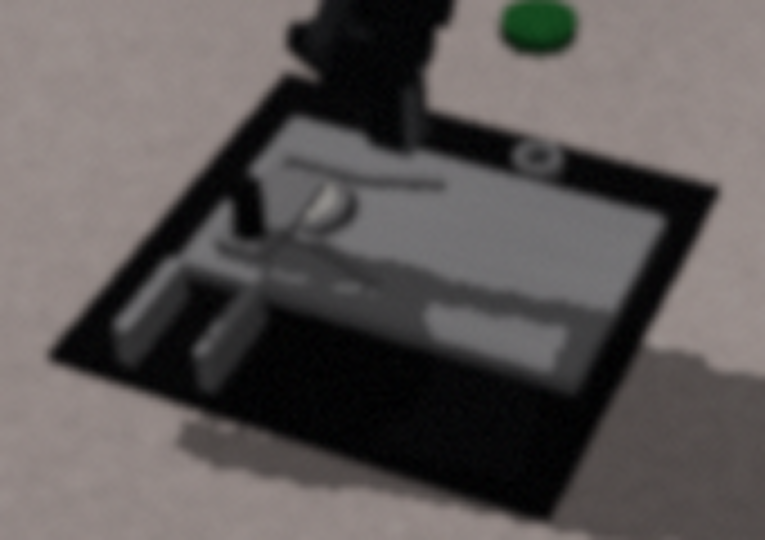

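Run:
```python
from h import *
cs=cam('side')
print('open(before)',w2b(back(cs,160+202/4.5,170+222/4.5,.0585)).round(4)) 
for f in('s16','s20'):
    a=cv2.imread(f'pics/{f}.png');print(f,a.shape)
print('knob s16 top',w2b(back(cs,160+198/4.5,165+238/4.5,.0585)).round(4),'s20',w2b(back(cs,160+243/4.5,165+182/4.5,.0585)).round(4))
print('pred closed',(proj(cs,np.r_[b2w(0,.04),.0585])-[160,165])*4.5,'open',(proj(cs,np.r_[b2w(0,.085),.0585])-[160,165])*4.5)
a=cv2.imread('pics/t20.png')[130:260,210:345];cv2.imwrite('pics/t20c.png',cv2.resize(a,None,fx=4.4,fy=4.4,interpolation=cv2.INTER_CUBIC))
```

```text
open(before) [-0.0021  0.0835]
s16 (540, 765, 3)
s20 (540, 765, 3)
knob s16 top [0.0018 0.0804] s20 [0.0019 0.0381]
pred closed [244.66884882 185.53327281] open [196.29802867 245.30809223]
```

View pics/t20c.png

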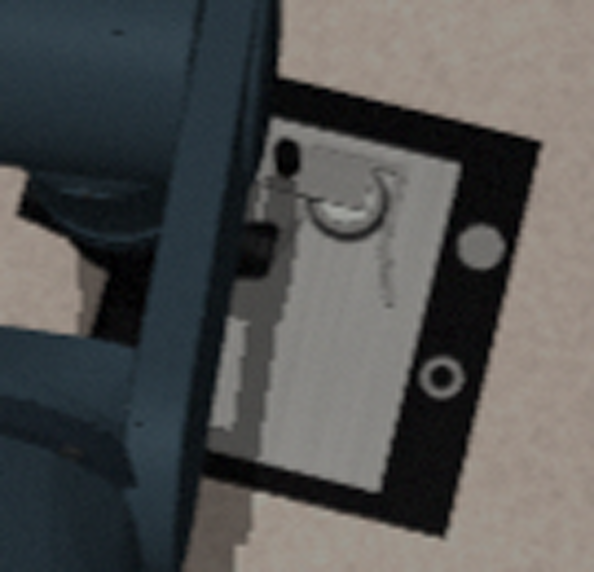

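The knob looks closed to within about 2 mm. I take a cleaner wrist look, from the same pose as before the push, before handing in.

Emit:
{"op": "apply_moves", "data": {"rows": [[[0,0,0.046],[0,0,0],0],[[0.05,0,0.046],[0,0,0],0],[[0.097,0.024,0.046],[0,0,0],0],[[0.097,0.024,0.046],[0,0,0],0],[[0.097,0.024,0.046],[0,0,0],0],[[0.097,0.024,0.046],[0,0,0],0],[[0.097,0.024,0.046],[0,0,0],0]]}}

```text
clock: 31.2
eef_pos: [0.639, 0.0896, 0.1214]
orientation: [-1.563, 0.177, -0.179]
force: [-0.3, -0.5, -0.4]
width: -0.0
```

Run:
```python
from h import *
o,M=st();c=cam('wrist',o)
a=r.get_image('wrist')[:,:,::-1];cv2.imwrite("pics/w21.png",cv2.resize(a[130:330,0:300],(795,530),interpolation=cv2.INTER_CUBIC))
f=lambda q:((proj(c,q)-[0,130])*2.65).round(0)
for k in(0,.041,.045):
    print(k,'knob',f(np.r_[b2w(0,.085-k),.0585]),'bar end',f(np.r_[b2w(0,.034-k),.0285]),'tail',f(np.r_[b2w(0,.096-k),.0285]))
```

```text
t 31.2 base [ -3.94 123.92] z 121.36 F base [-0.23 -0.56 -0.43] w -0.0
0 knob [588. 261.] bar end [427. 222.] tail [645. 222.]
0.041 knob [425. 261.] bar end [283. 222.] tail [501. 222.]
0.045 knob [410. 261.] bar end [269. 222.] tail [487. 222.]
```

View pics/w21.png

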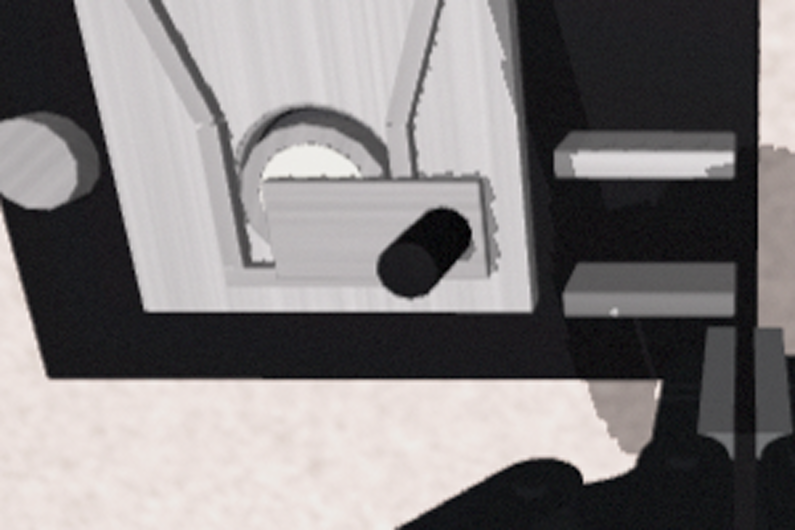

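The knob top (408,270), bar end (270) and tail (488) match the prediction for 45 mm travel (410, 269, 487). The spare is undisturbed and the robot touches nothing, so I hand in.

Run:
```python
from cell import r
print(r.close_job())
```

```text
the job is handed in; nothing more can be done
None
```

The disc is in the pocket, pressed home and under the closed keeper, and the job was handed in at about 31 s of the 67 s allowed. No verdict was reported, so the result rests on my own checks.

**What I did**
- **Push:** I nudged the white-faced disc along the slab and down the lane with the half-open fingers as a cradle. The force readings stayed under 4 N until it was against the end wall.
- **Press:** With the fingers shut, I pressed it down until the stop and held 11.6 N vertical (about 13 N in total) for just over a second.
- **Keeper:** I pushed the knob until it stopped, at 3–4 N and at most 7 N at the stop.

**Last checks**
- **Disc in the pocket:** The outline of its white face matched a flat disc (ratio 0.886, 0.883 expected).
- **Pressed home:** The fingers stopped at 22.0 mm, which is the height of the disc's top when fully home.
- **Keeper closed:** In the last wrist picture the knob and both bar ends matched 45 mm of travel to within a few enlarged pixels (about 2 mm).
- **Other things:** The spare and the ring look unmoved. I did not measure the others, but nothing came near them.

**What disagreed**
- **Fingers rode up:** At the end wall the fingers slid onto the disc's rear edge and pressed down with about 4.5 N. The disc's top was then about 24.2 mm instead of 25 mm, so the seat had probably yielded by about 0.8 mm before the proper press. Step 1's height limits should still have been met.
- **Disc position:** My estimates along the lane differed by up to 4 mm (-3 to -7 mm from nominal).

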